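# Rotate the stock on the cold plate

## Robot

A 6-joint arm with a two-finger parallel gripper is mounted at the origin on the work surface. World frame = base frame: x ahead of the robot, y to its left, z up, the work surface at z = 0. Lengths are in m, angles in rad, forces in N, time in s.
With the tool pointing down it reaches from about 0.375 to 0.925 m from the base axis. Payload 5.7 kg.
Tool frame: the origin (TCP) lies midway between the tips of the shut fingers; the grasp point (between the pads) lies 19 mm behind it (r.grasp_offset is the distance from the TCP to the grasp point, in m); z points along the fingers, y is the line along which they close (so a half turn about z gives the same grasp; the last joint's range is limited). The gripper opens to 88 mm and grips with 3 to 60 N. Pads are 20 mm wide; open, the fingers measure 115 mm over their backs; the gripper's body (75 mm by 178 mm) begins 61 mm behind the grasp point.
Start: joints at [1.067, 0.359, 1.51, -0, 1.272, -0.115], TCP at [0.227, 0.555, 0.194] pointing down, gripper open.
Joint ranges: [-2.97, 2.97], [-1.01, 2.36], [0.21, 2.38], [-0.96, 4.11], [0.2, 2.71], [-2.98, 2.98]. Speed limits (rad/s): [2.39, 2.39, 3.14, 3.14, 3.14, 3.14].

## Interface

Orientations are given as a 3x3 rotation matrix whose columns are the frame's x, y, z axes.
In Python, from station import telemetry, imaging, ticket, r gives the robot as it stands.
- The arm moves only by the tool send_rows, never from a script. Its argument "steps" is one flat list of numbers, 7 for each row, row after row: the shift along the tool's x, y, z in units of 30 mm (1.0 is 30 mm), then the turn, a rotation vector about the tool's x, y, z in units of 6 degrees (1.0 is 6 degrees), then the closure, from -1 (fully open) to 1 (shut). A call has 1 to 8 rows; each row shifts and turns the commanded pose from where the row before left it, along the tool's axes as they then stand; what a row does not reach is not made up. A row lasts 1/10 s, in which the tool goes at most 50 mm and 8.59 degrees, less where a joint would pass 70% of its speed; a pose out of reach is approached as far as the arm can. A call is refused whole if a number of a shift passes 1 or a number of a turn 1, either way. A call with a gripper value outside its range is refused whole. The fingers move at their own pace and stop on an object; "newtons" is the grip in N (left out, the last holds). Time passes only in rows, so rows that do not move let the fingers close. It gives the time, the measured TCP pose, the force, the opening and the grip force at its end, in the units of the state.
- telemetry.sense(): the state, without advancing time (a new reading comes with each control period).
- imaging.snapshot(name): name is "scene" or "top"; returns a dict with "frame" (480x640x3 uint8, red, green, blue), "fx", "fy", "cx", "cy" (pixels), "origin" and "rotation" of the camera in the world. Camera axes: x right, y up, looking along -z (the intrinsics and any distortion apply to the point x, -y, -z); pixel columns grow to the right and rows downward; lengths in m; the calibration is good to about 2 mm. A picture is of the moment at which its call begins. There is no depth.
- ticket.finish_job(): hands the job in; it is judged then, once.
The state is a dict: "time": time; "joint_pos": joint angles; "qvel": joint speeds; "joint_efforts": joint torques, N m; "tool_pos": TCP position; "tool_rot": TCP orientation; "contact_force": force on the tool from outside, world axes, zero at the start; "torque": the same for the moment, N m; "finger_gap": opening from 0.0 (shut) to 1.0 (fully open); "gripper_force": force on a finger pad.
Only numpy, scipy, OpenCV 4.12 (cv2) and the standard library are available. Lean on these libraries where they do the work, as an engineer would, in place of code of your own. Each camera call takes 0.05 s, during which the arm holds its last target. There are 200 camera calls.

## Task

Turn the cold plate's dial to off (the ring mark), then bring the older jars and the older carton standing on it forward in their lanes, the foremost of each right up to the front lip and a second older jar close behind the first. Next stand all the new stock from the tray upright behind the older, jars in the jar lane and cartons in the carton lane. When everything is in place turn the dial to three dots; leave the mug, glass and salt shaker alone.

Things in the scene. Friction and masses are not known exactly. Their poses are not given: they have to be found in the camera images.
- cooler: white counter-top cold plate, fixed, 290 x 370 mm, flat steel deck 60 mm over the counter. Origin: centre of its underside; x from its front (robot side) to its back, y to its left. On the deck are two stock lanes along x, each fenced by white rails 12 mm high, 4 mm thick (front lip, back stop, sides), and a dial to the left of them
- jar_lane (a point): jar lane: point on the deck (60 mm up), on the lane's centre line at the inner face of its front lip; x runs back along the lane, y to the left, z up. The lane is 250 mm long and 66 mm wide inside; it holds four jars standing close, and lies between the carton lane and the dial
- carton_lane (a point): carton lane: same kind of point and axes for the other lane, 100 mm to the right of the jar lane, 250 mm long and 60 mm wide inside; it belongs to the cartons
- dial_axis (a point): the dial: point on its upright axis, 25 mm over the deck, at the height to grip; axes as the cold plate's. Black knob with a bar handle through the axis, 50 mm long, 14 mm thick, from 14 to 42 mm over the deck, on a flange of 58 mm diameter. A white line on one half of the bar is the pointer. Marks around it, clockwise from above: hollow ring (off), one dot, two dots, three dots
- dial (a joint): dial angle q, rad, growing clockwise seen from above; sprung notches at 0 (ring, off), 0.6, 1.2 and 1.8 (three dots), stops 0.05 beyond the end ones; let go, it snaps to the near notch; at most 0.25 N m to turn. The bar and its pointer lie along the direction pi + 0.9 - q, counter-clockwise from the cold plate's +x
- tray: shallow wooden tray, fixed, 250 x 250 mm, rim 14 mm high, 5 mm thick walls and floor, to the right of the cold plate, with the new stock standing in it. Origin: centre of its underside
- jar_old1_mid (a point): older squat white yoghurt jar, round, 56 mm diameter, 64 mm high, steel lid of 52 mm diameter on the top 13 mm, bottom-heavy, 0.13 to 0.25 kg; this point is its centre, half-way up (32 mm over its underside), z up along its axis. At the start it stands in the jar lane, towards the back; one or two older jars are present
- jar_old2_mid (a point): older squat white yoghurt jar, round, 56 mm diameter, 64 mm high, steel lid of 52 mm diameter on the top 13 mm, bottom-heavy, 0.13 to 0.25 kg; this point is its centre, half-way up (32 mm over its underside), z up along its axis. At the start it stands in the jar lane, towards the back; one or two older jars are present
- carton_old_mid (a point): older squat cream carton, white with a brown band, 50 x 50 mm square, straight walls 54 mm high with a thin gable ridge (4 mm thick, along its own x) on top, 70 mm in all, bottom-heavy, 0.15 to 0.27 kg; this point is its centre, 35 mm over its underside, x and y square to its walls, z up. At the start it stands in the carton lane, towards the back
- jar_new1_mid (a point): new squat white yoghurt jar, round, 56 mm diameter, 64 mm high, steel lid of 52 mm diameter on the top 13 mm, bottom-heavy, 0.13 to 0.25 kg; this point is its centre, half-way up (32 mm over its underside), z up along its axis. At the start it stands in the tray; may be absent
- jar_new2_mid (a point): new squat white yoghurt jar, round, 56 mm diameter, 64 mm high, steel lid of 52 mm diameter on the top 13 mm, bottom-heavy, 0.13 to 0.25 kg; this point is its centre, half-way up (32 mm over its underside), z up along its axis. At the start it stands in the tray; may be absent
- carton_new1_mid (a point): new squat cream carton, white with a brown band, 50 x 50 mm square, straight walls 54 mm high with a thin gable ridge (4 mm thick, along its own x) on top, 70 mm in all, bottom-heavy, 0.15 to 0.27 kg; this point is its centre, 35 mm over its underside, x and y square to its walls, z up. At the start it stands in the tray; may be absent
- carton_new2_mid (a point): new squat cream carton, white with a brown band, 50 x 50 mm square, straight walls 54 mm high with a thin gable ridge (4 mm thick, along its own x) on top, 70 mm in all, bottom-heavy, 0.15 to 0.27 kg; this point is its centre, 35 mm over its underside, x and y square to its walls, z up. At the start it stands in the tray; may be absent
- mug: white mug, bystander, 80 mm across, 90 mm high, on the counter to the left of the cold plate; origin: centre of its underside
- tumbler: drinking glass, bystander, 70 mm across, 100 mm high, to the right of the tray; origin: centre of its underside
- shaker: small dark wooden salt shaker, bystander, 48 mm across, 76 mm high, beyond the tray; origin: centre of its underside
Things that resemble listed ones, but are neither listed nor needed, are in the scene too. What is shaped like the part that bears jar_new2_mid but red or yellow is not meant.

How it is judged:
By the outcome, as a careful person would: the job done as asked, in the order asked, and still so for the second after the job is handed in, with the robot touching nothing.
Of jar_old1, jar_old2 only 1 to 2 are there at a start; the rules pass over those that are not, and their reading is None.
Of jar_new1, jar_new2, carton_new1, carton_new2 only 3 to 4 are there at a start; the rules pass over those that are not, and their reading is None.
At some moment in a run one of jar_old1, jar_old2, carton_old, jar_new1, jar_new2, carton_new1, carton_new2 may be knocked a few centimetres aside while the robot is not near it.
It also fails if it takes over 210 s, if anything falls off the work surface, if the arm or the gripper's body presses on something with over 40 N, if the wrist force passes 120 N, or if a joint passes its speed limit or range.

## Working session

There is one attempt and no reset: what is moved stays moved. The work goes in short steps, Python scripts to look and compute and a tool call to move; the robot and the scene stay as the last step left them, time stands still between calls to the robot, and variables do not carry over. Pictures are saved under pics/ and viewed, at most 14 in all, crops included, and the job is handed in when it is done.

Besides the shell and the picture viewer there is one more tool, called after "Emit:" as a command line: name --argument value ..., lists and objects as JSON in quotes. send_rows: Moves the arm, as the interface text tells. Its arguments: {"type":"object","properties":{"steps":{"type":"array"},"newtons":{"type":"number"}},"required":["steps"]}

```bash
ls; mkdir -p pics; python3 - <<'E'
from station import telemetry, imaging, ticket, r
import cv2,numpy as np
for n in("scene","top"):
    s=imaging.snapshot(n); cv2.imwrite(f"pics/{n}0.png",s["frame"][:,:,::-1])
    print(n,{k:np.round(v,4).tolist() for k,v in s.items() if k!="frame" and not isinstance(v,str)})
t=telemetry.sense();print({k:np.round(v,3).tolist() for k,v in t.items()}); print(r.grasp_offset)
E
```

```text
pics
scene {'fx': 583.9981, 'fy': 583.9981, 'cx': 324.9991, 'cy': 246.1109, 'origin': [1.4852, 0.3233, 1.131], 'rotation': [[-0.3603, -0.6779, 0.6408], [0.9328, -0.258, 0.2516], [-0.0053, 0.6884, 0.7253]]}
top {'fx': 525.4634, 'fy': 525.4634, 'cx': 329.196, 'cy': 232.4879, 'origin': [0.4113, -0.045, 1.2795], 'rotation': [[0.0269, 0.9955, -0.0914], [-0.9996, 0.0258, -0.0137], [-0.0113, 0.0917, 0.9957]]}
{'time': 0.1, 'joint_pos': [1.067, 0.359, 1.511, -0.0, 1.273, -0.115], 'qvel': [0.0, -0.003, -0.001, -0.001, 0.002, 0.001], 'joint_efforts': [0.001, -51.636, -27.141, 0.068, 0.027, -0.0], 'tool_pos': [0.227, 0.555, 0.194], 'tool_rot': [[-0.925, 0.379, -0.001], [0.379, 0.925, -0.001], [0.0, -0.002, -1.0]], 'contact_force': [-0.559, -0.575, 0.203], 'torque': [0.011, -0.02, -0.004], 'gripper_force': 0.0, 'finger_gap': 1.001}
0.0187
```

View pics/top0.png

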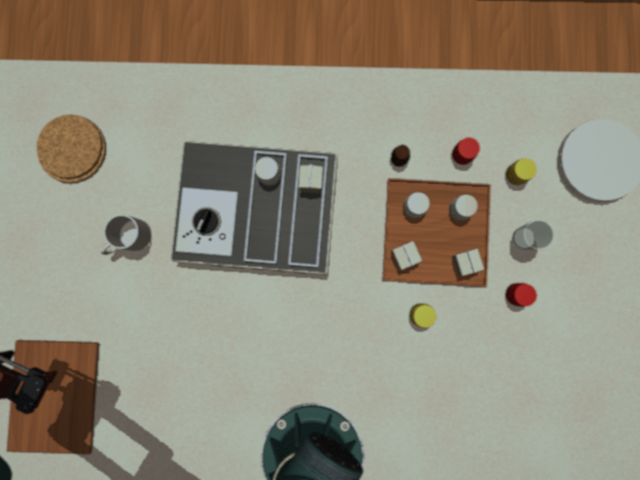

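View pics/scene0.png

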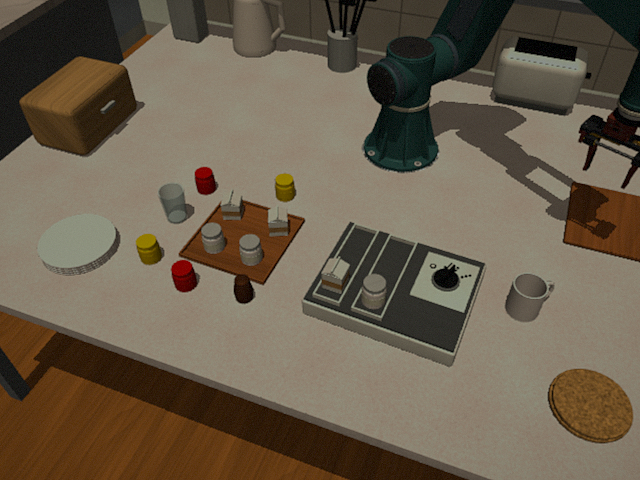

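Top view shows one older jar (267,170) and one older carton (311,178) on the plate. In the tray are new jars (417,205) and (464,208), and new cartons (407,256) and (468,263). Look-alikes, none wanted: red (466,151) and (521,294), yellow (522,171) and (424,316), shaker (400,155), glass (525,237). The dial is at (206,221). Next is one close crop to check the choice.

```bash
cat > h.py <<'E'
from station import telemetry, imaging, ticket, r
import cv2,numpy as np
def snap(n): return imaging.snapshot(n)
def ray(s,u,v):
    d=np.array([(u-s["cx"])/s["fx"],-(v-s["cy"])/s["fy"],-1.]); return np.array(s["origin"]),np.array(s["rotation"])@d
def at(s,u,v,z):
    o,d=ray(s,u,v); return o+d*(z-o[2])/d[2]
def px(s,p):
    c=np.array(s["rotation"]).T@(np.array(p)-s["origin"]); return np.array([s["cx"]-s["fx"]*c[0]/c[2], s["cy"]+s["fy"]*c[1]/c[2]])
E
python3 - <<'E'
from h import *
s=snap("top");print(s.keys())
f=s["frame"][:,:,::-1]
a=cv2.resize(f[135:285,165:345],None,fx=4.4,fy=4,interpolation=cv2.INTER_CUBIC)
a=cv2.resize(f[135:280,165:345],(720,580),interpolation=cv2.INTER_CUBIC);cv2.imwrite("pics/c1.png",a)
a=cv2.resize(f[170:295,375:500],(600,600),interpolation=cv2.INTER_CUBIC);cv2.imwrite("pics/c2.png",a)
E
```

```text
dict_keys(['frame', 'fx', 'fy', 'cx', 'cy', 'origin', 'rotation'])
```

View pics/c1.png

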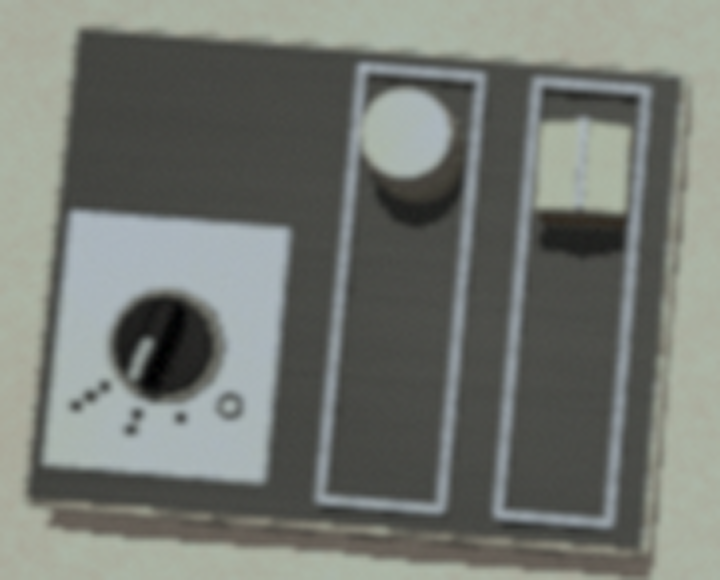

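View pics/c2.png

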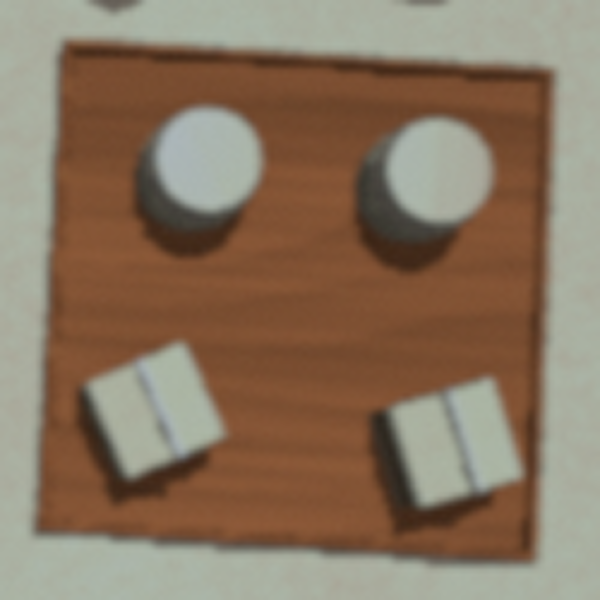

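The crop confirms it: white jars with steel lids and cartons with a gable ridge. The pointer sits at two dots (line near crop (142,358), dial centre near (167,345)). Now I'll measure.

```bash
cat >> h.py <<'E'
def blobs(s,x0,y0,x1,y1,thr,K=4,amin=60):
    f=s["frame"][y0:y1,x0:x1]; g=cv2.resize(f,None,fx=K,fy=K,interpolation=cv2.INTER_CUBIC)
    m=(g.min(2)>thr).astype(np.uint8)
    n,l,st,c=cv2.connectedComponentsWithStats(m,connectivity=4)
    out=[]
    for i in range(1,n):
        if st[i,4]<amin*K*K: continue
        cs,_=cv2.findContours((l==i).astype(np.uint8),cv2.RETR_EXTERNAL,cv2.CHAIN_APPROX_NONE)
        p=max(cs,key=len).reshape(-1,2).astype(np.float32)
        p=(p+.5)/K-.5+[x0,y0]; out.append(p.astype(np.float64))
    return out
def rect(s,p,z):
    q=np.array([at(s,u,v,z)[:2] for u,v in p],np.float32)*1000
    (c,wh,a)=cv2.minAreaRect(q); return np.array(c)/1000,wh,a
E
python3 - <<'E'
from h import *
s=snap("top")
f=s["frame"]
for p in [(267,170),(285,240),(306,178),(240,160),(417,205),(464,208),(400,258),(440,235),(285,200),(262,262),(190,240),(207,225),(340,100)]: print(p,f[p[1],p[0]])
print("tray")
for p in blobs(s,390,183,488,284,105): print(p.mean(0).round(1),*[ (z,)+tuple(np.round(x,4) if k==0 else np.round(x,1) for k,x in enumerate(rect(s,p,z))) for z in (.059,.069)])
print("cooler")
for p in blobs(s,178,146,332,272,110,4,20): print(p.mean(0).round(1),p.min(0),p.max(0),*[ (z,)+tuple(np.round(x,4) if k==0 else np.round(x,1) for k,x in enumerate(rect(s,p,z))) for z in (.06,.072,.114,.124)])
E
```

```text
(267, 170) [171 181 180]
(285, 240) [74 76 72]
(306, 178) [170 179 163]
(240, 160) [72 74 70]
(417, 205) [172 182 178]
(464, 208) [171 180 167]
(400, 258) [171 175 158]
(440, 235) [124  78  49]
(285, 200) [76 77 72]
(262, 262) [103 108 112]
(190, 240) [171 181 180]
(207, 225) [22 22 20]
(340, 100) [170 176 161]
tray
[417.8 202.7] (0.059, array([ 0.5983, -0.2338]), array([52. , 52.6]), np.float64(1.4)) (0.069, array([ 0.5967, -0.2322]), array([51.6, 52.2]), np.float64(1.4))
[465.9 205. ] (0.059, array([ 0.5961, -0.3458]), array([51.4, 51.3]), np.float64(0.3)) (0.069, array([ 0.5945, -0.3433]), array([51. , 50.9]), np.float64(0.3))
[407.  254.9] (0.059, array([ 0.476 , -0.2102]), array([52.2, 53.3]), np.float64(24.8)) (0.069, array([ 0.4754, -0.2089]), array([51.8, 52.9]), np.float64(24.8))
[469.7 261.6] (0.059, array([ 0.4637, -0.355 ]), array([52.1, 53.1]), np.float64(17.7)) (0.069, array([ 0.4633, -0.3525]), array([51.7, 52.7]), np.float64(17.7))
cooler
[179.2 170.8] [177.625 145.625] [183.375 198.625] (0.06, array([0.6578, 0.327 ]), array([127.2,  13.7]), np.float64(3.1)) (0.072, a
[... 1908 characters left out ...]
.3]), np.float64(1.5))
[199.5 224.3] [197.125 219.875] [202.125 228.875] (0.06, array([0.5346, 0.276 ]), array([ 5.4, 23.4]), np.float64(68.9)) (0.072, array([0.5334, 0.2728]), array([ 5.4, 23.2]), np.float64(68.9)) (0.114, array([0.5291, 0.2618]), array([ 5.2, 22.4]), np.float64(68.9)) (0.124, array([0.5281, 0.2591]), array([ 5.2, 22.2]), np.float64(68.9))
[206.2 270.3] [177.625 266.125] [237.375 271.375] (0.06, array([0.4313, 0.2521]), array([ 12.2, 139.4]), np.float64(1.5)) (0.072, array([0.4311, 0.2492]), array([ 12.1, 138. ]), np.float64(1.5)) (0.114, array([0.4305, 0.239 ]), array([ 11.6, 133.2]), np.float64(1.5)) (0.124, array([0.4303, 0.2366]), array([ 11.5, 132.1]), np.float64(1.5))
```

```bash
cat >> h.py <<'E'
def plan(x,y,z,psi):
    t=telemetry.sense(); p=t["tool_pos"]; R=np.array(t["tool_rot"])
    d=R.T@(np.array([x,y,z])-p)/.03; a=np.degrees(np.arctan2(R[1,1],R[0,1]))
    print("shift units",d.round(2),"turnz units",round(-(psi-a)/6,2),"psi",a.round(1),"pos",np.round(p,4),"t",round(t["time"],1),"gap",round(t["finger_gap"]*88,1),"F",np.round(t["contact_force"],1), "grip",np.round(t["gripper_force"],1),"tilt",R[:2,2].round(3))
E
cat > old.py <<'E'
from h import *
O=np.array([.4553,.1297]);C=np.array([.4497,.0299]);X=np.array([.9984,-.0560]);Y=np.array([.0560,.9984])
def show(n,w):
    print(n,w.round(4),"jarlane",((w-O)@X).round(4),((w-O)@Y).round(4),"cartonlane",((w-C)@X).round(4),((w-C)@Y).round(4))
if __name__=="__main__":
    s=snap("top")
    for (b,z) in (((240,150,290,266),.124),((287,152,330,268),.114)):
        for p in blobs(s,*b,158,4,150):
            c,wh,a=rect(s,p,z); show(f"blob z{z} wh{np.round(wh,1)} ang{a:.1f}",c)
    for z,lo,hi in ((.069,0,1),(.059,0,1)): 
        for p in blobs(s,390,183,488,284,105):
            c,wh,a=rect(s,p,z); print("tray",z,c.round(4),np.round(wh,1),round(a,1))
E
python3 old.py; python3 - <<'E'
from h import *
s=snap("top")
print("glass base",at(s,524,238,0),"mug",at(s,127,235,.09))
plan(.542,.260,.194,68.9)
E
```

```text
blob z0.124 wh[46.2 45.6] ang47.1 [0.6591 0.1165] jarlane 0.2042 -0.0018 cartonlane 0.2042 0.0982
blob z0.114 wh[45.2 47.4] ang88.2 [0.6459 0.0172] jarlane 0.1966 -0.1016 cartonlane 0.1966 -0.0016
tray 0.069 [ 0.5967 -0.2322] [51.6 52.2] 1.4
tray 0.069 [ 0.5945 -0.3433] [51.  50.9] 0.3
tray 0.069 [ 0.4754 -0.2088] [51.8 52.8] 25.0
tray 0.069 [ 0.4634 -0.3524] [51.6 52.7] 17.6
tray 0.059 [ 0.5983 -0.2338] [52.  52.6] 1.4
tray 0.059 [ 0.5961 -0.3458] [51.3 51.4] 1.4
tray 0.059 [ 0.4759 -0.2101] [52.2 53.2] 25.0
tray 0.059 [ 0.4638 -0.3549] [52.  53.2] 17.6
glass base [ 0.52748811 -0.50152217  0.        ] mug [0.5027353  0.43263292 0.09      ]
shift units [-13.43  -5.12   0.  ] turnz units -0.2 psi 67.7 pos [0.2273 0.555  0.1941] t 0.3 gap 88.2 F [-0.2  0.  -0.6] grip 0.0 tilt [-0.    -0.001]
```

Emit:
send_rows --steps '[-0.96, -0.36, 0, 0, 0, -0.2, -1, -0.96, -0.36, 0, 0, 0, 0, -1, -0.96, -0.36, 0, 0, 0, 0, -1, -0.96, -0.36, 0, 0, 0, 0, -1, -0.96, -0.36, 0, 0, 0, 0, -1, -0.96, -0.36, 0, 0, 0, 0, -1, -0.96, -0.36, 0, 0, 0, 0, -1, -0.96, -0.36, 0, 0, 0, 0, -1]' --newtons 30

```text
time: 1.1
tool_pos: [0.4117, 0.3903, 0.1944]
tool_rot: [[-0.933, 0.36, -0.0], [0.36, 0.933, -0.0], [0.0, -0.0, -1.0]]
contact_force: [-0.1, 0.0, 0.2]
finger_gap: 0.997
gripper_force: 0.0
```

Emit:
send_rows --steps '[-0.96, -0.36, 0, 0, 0, 0, -1, -0.96, -0.36, 0, 0, 0, 0, -1, -0.96, -0.36, 0, 0, 0, 0, -1, -0.96, -0.36, 0, 0, 0, 0, -1, -0.96, -0.36, 0, 0, 0, 0, -1, 0, 0, 0, 0, 0, 0, -1, 0, 0, 0, 0, 0, 0, -1]'

```text
time: 1.8
tool_pos: [0.5259, 0.2887, 0.1941]
tool_rot: [[-0.933, 0.361, -0.001], [0.361, 0.933, 0.0], [0.001, -0.0, -1.0]]
contact_force: [-1.3, 0.4, -0.3]
finger_gap: 1.001
gripper_force: 0.0
```

```bash
python3 -c "
from h import *
plan(.542,.260,.076,68.9)"
```

```text
shift units [-0.85 -0.7   3.94] turnz units -0.01 psi 68.8 pos [0.5259 0.2887 0.1941] t 1.8 gap 88.1 F [-1.3  0.4 -0.3] grip 0.0 tilt [-0.001  0.   ]
```

Emit:
send_rows --steps '[-0.85, -0.7, 0, 0, 0, 0, -1, 0, 0, 1, 0, 0, 0, -1, 0, 0, 1, 0, 0, 0, -1, 0, 0, 1, 0, 0, 0, -1, 0, 0, 0.5, 0, 0, 0, -1, 0, 0, 0.44, 0, 0, 0, -1, 0, 0, 0, 0, 0, 0, -1, 0, 0, 0, 0, 0, 0, 1]' --newtons 40

```text
time: 2.6
tool_pos: [0.542, 0.2609, 0.0766]
tool_rot: [[-0.933, 0.359, 0.0], [0.359, 0.933, 0.0], [-0.0, 0.0, -1.0]]
contact_force: [0.4, 0.7, 0.4]
finger_gap: 0.945
gripper_force: 0.0
```

Emit:
send_rows --steps '[0, 0, 0, 0, 0, 0, 1, 0, 0, 0, 0, 0, 0, 1, 0, 0, 0, 0, 0, 0, 1, 0, 0, 0, 0, 0, 0, 1, 0, 0, 0, 0, 0, 0, 1, 0, 0, 0, 0, 0, 0, 1, 0, 0, 0, 0, 0, 0, 1, 0, 0, 0, 0, 0, 0, 1]'

```text
time: 3.4
tool_pos: [0.5421, 0.2602, 0.0761]
tool_rot: [[-0.933, 0.36, -0.0], [0.36, 0.933, -0.0], [0.0, -0.0, -1.0]]
contact_force: [0.6, 0.9, -0.2]
finger_gap: 0.223
gripper_force: 0.0
```

Emit:
send_rows --steps '[0, 0, 0, 0, 0, 0, 1, 0, 0, 0, 0, 0, 0, 1, 0, 0, 0, 0, 0, 0, 1, 0, 0, 0, 0, 0, 0, 1]'

```text
time: 3.8
tool_pos: [0.5421, 0.2603, 0.0761]
tool_rot: [[-0.933, 0.36, -0.0], [0.36, 0.933, -0.0], [-0.0, -0.0, -1.0]]
contact_force: [-0.6, -0.2, 0.2]
finger_gap: 0.004
gripper_force: 0.0
```

```bash
python3 - <<'E'
from h import *
s=snap("scene")
a=cv2.resize(s["frame"][200:380,360:600,::-1],(800,600),interpolation=cv2.INTER_CUBIC);cv2.imwrite("pics/d1.png",a)
plan(.542,.26,.076,68.9)
print(px(s,[.542,.26,.06]),px(s,[.542,.26,.102]))
E
```

```text
shift units [-0.   -0.01  0.  ] turnz units 0.0 psi 68.9 pos [0.5421 0.2603 0.0761] t 3.9 gap 0.2 F [0.8 0.4 0.3] grip 0.0 tilt [-0. -0.]
[444.74848563 280.18609099] [447.3232022  268.59057257]
```

View pics/d1.png

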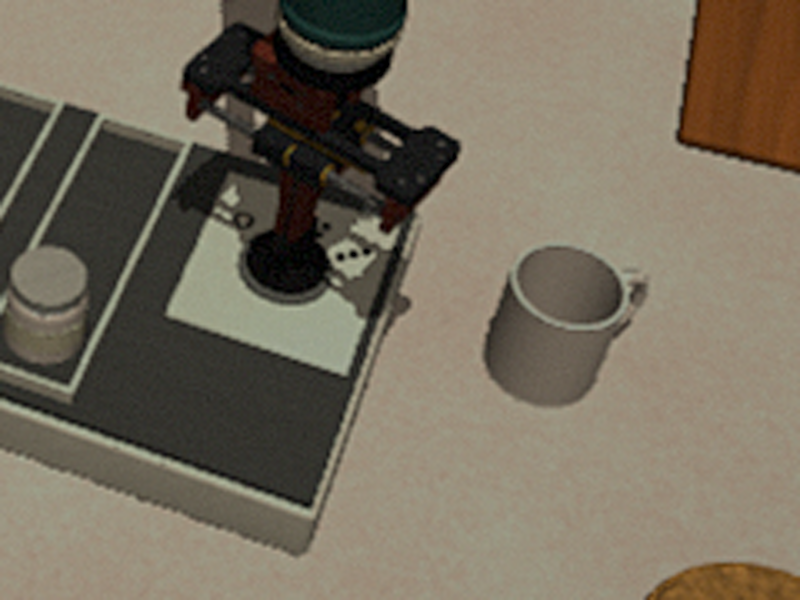

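The crop shows the closed fingers at crop (295,220), directly over the knob (285,262), apparently with nothing between them. I'll open, lift and look again.

Emit:
send_rows --steps '[0, 0, 0, 0, 0, 0, -1, 0, 0, 0, 0, 0, 0, -1, 0, 0, 0, 0, 0, 0, -1, 0, 0, 0, 0, 0, 0, -1, 0, 0, 0, 0, 0, 0, -1, 0, 0, 0, 0, 0, 0, -1, 0, 0, 0, 0, 0, 0, -1, 0, 0, 0, 0, 0, 0, -1]'

```text
time: 4.65
tool_pos: [0.5421, 0.2603, 0.0761]
tool_rot: [[-0.933, 0.36, -0.0], [0.36, 0.933, -0.0], [0.0, -0.0, -1.0]]
contact_force: [-0.6, -0.3, 0.4]
finger_gap: 0.699
gripper_force: 0.0
```

```bash
python3 - <<'E'
from h import *
s=snap("scene")
a=cv2.resize(s["frame"][235:305,400:500,::-1],(800,560),interpolation=cv2.INTER_CUBIC);a=cv2.convertScaleAbs(a,alpha=2.2);cv2.imwrite("pics/d2.png",a)
E
```

```text
(no output)
```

View pics/d2.png

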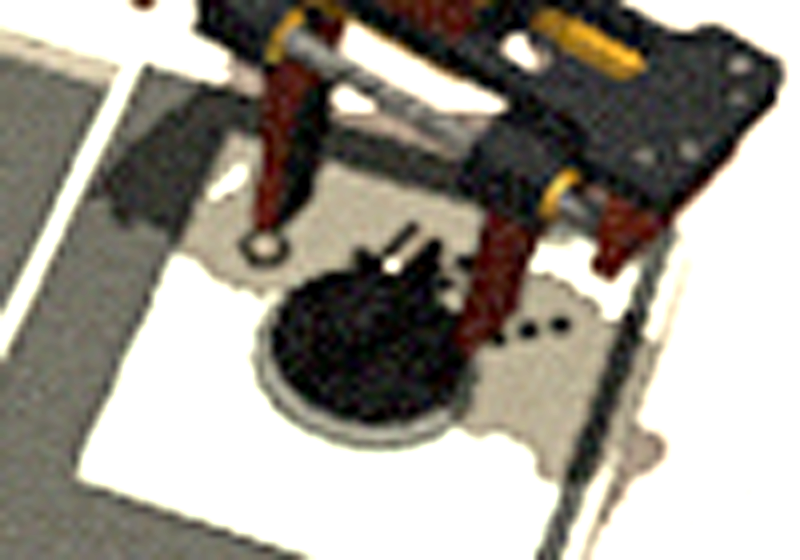

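```bash
python3 - <<'E'
from h import *
s=snap("scene")
def c(p): u=px(s,p); return ((u-[400,235])*8).round()
D=np.array([.542,.26]);n=np.array([.36,.933]);b=np.array([-.933,.36])
for k in(-1,1): print("tip",[c([*(D+k*.031*n),z]) for z in (.076,.095)])
for z in (.074,.102): print("bar",z,[c([*(D+k*.025*b),z]) for k in(-1,0,1)])
for z in (.06,.074): print("flange",z,[c([*(D+.029*np.array(v)),z]) for v in((1,0),(-1,0),(0,1),(0,-1))])
for v in ((.4313,.2521),): print(v)
E
```

```text
tip [array([279., 274.]), array([288., 232.])]
tip [array([454., 380.]), array([464., 338.])]
bar 0.074 [array([317., 379.]), array([365., 331.]), array([412., 284.])]
bar 0.102 [array([330., 317.]), array([379., 269.]), array([426., 221.])]
flange 0.06 [array([335., 432.]), array([380., 293.]), array([454., 388.]), array([263., 335.])]
flange 0.074 [array([342., 401.]), array([387., 262.]), array([461., 358.]), array([269., 305.])]
(0.4313, 0.2521)
```

The dial and bar fit the measured position. The fingertips sit higher relative to the bar than I assumed. The listed grip height (25 mm over the deck) puts the TCP at 0.066, so I'll go there and close again.

Emit:
send_rows --steps '[0, 0, 0, 0, 0, 0, -1, 0, 0, 0, 0, 0, 0, -1, 0, 0, 0, 0, 0, 0, -1, 0, 0, 0.33, 0, 0, 0, -1, 0, 0, 0, 0, 0, 0, 1, 0, 0, 0, 0, 0, 0, 1, 0, 0, 0, 0, 0, 0, 1, 0, 0, 0, 0, 0, 0, 1]' --newtons 30

```text
time: 5.55
tool_pos: [0.5422, 0.2603, 0.0663]
tool_rot: [[-0.933, 0.36, 0.0], [0.36, 0.933, -0.0], [-0.0, 0.0, -1.0]]
contact_force: [-1.0, -0.4, 0.2]
finger_gap: 0.676
gripper_force: 0.0
```

Emit:
send_rows --steps '[0, 0, 0, 0, 0, 0, 1, 0, 0, 0, 0, 0, 0, 1, 0, 0, 0, 0, 0, 0, 1, 0, 0, 0, 0, 0, 0, 1, 0, 0, 0, 0, 0, 0, 1, 0, 0, 0, 0, 0, 0, 1, 0, 0, 0, 0, 0, 0, 1, 0, 0, 0, 0, 0, 0, 1]'

```text
time: 6.35
tool_pos: [0.5424, 0.2609, 0.0663]
tool_rot: [[-0.933, 0.36, 0.001], [0.36, 0.933, 0.001], [-0.0, 0.001, -1.0]]
contact_force: [0.9, 3.7, -0.8]
finger_gap: 0.156
gripper_force: 30.0
```

```bash
python3 - <<'E'
from h import *
s=snap("scene")
a=cv2.resize(s["frame"][235:305,400:500,::-1],(800,560),interpolation=cv2.INTER_CUBIC);a=cv2.convertScaleAbs(a,alpha=3);cv2.imwrite("pics/d3.png",a)
E
```

```text
(no output)
```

View pics/d3.png

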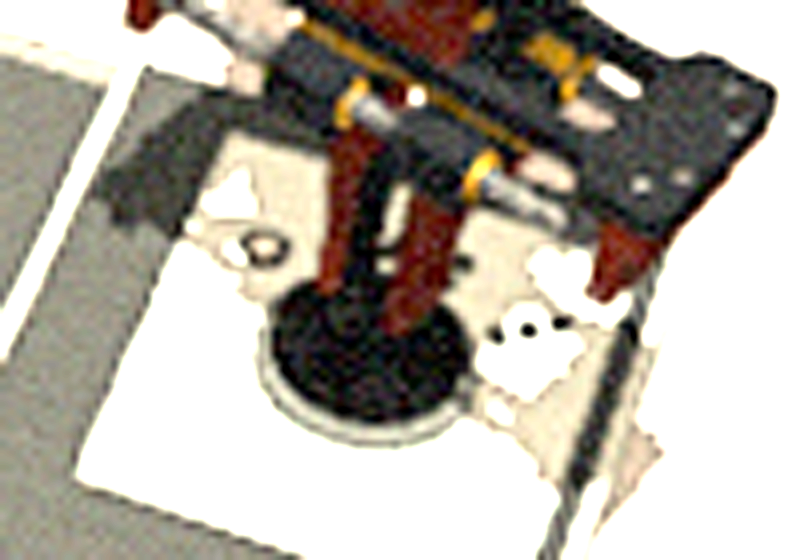

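Gripped: the gap is 13.7 mm, matching the 14 mm bar. The picture shows the fingers straddling the bar at (345,280) and (405,320). Next I turn to the ring, 69° counter-clockwise.

Emit:
send_rows --steps '[0, 0, 0, 0, 0, -1, 1, 0, 0, 0, 0, 0, -1, 1, 0, 0, 0, 0, 0, -1, 1, 0, 0, 0, 0, 0, -1, 1, 0, 0, 0, 0, 0, -1, 1, 0, 0, 0, 0, 0, -1, 1]'

```text
time: 7.0
tool_pos: [0.5425, 0.2613, 0.0663]
tool_rot: [[-0.965, -0.261, 0.001], [-0.261, 0.965, 0.001], [-0.001, 0.001, -1.0]]
contact_force: [1.0, 5.9, -1.7]
finger_gap: 0.157
gripper_force: 30.0
```

Emit:
send_rows --steps '[0, 0, 0, 0, 0, -1, 1, 0, 0, 0, 0, 0, -1, 1, 0, 0, 0, 0, 0, -1, 1, 0, 0, 0, 0, 0, -1, 1, 0, 0, 0, 0, 0, -1, 1, 0, 0, 0, 0, 0, -0.6, 1, 0, 0, 0, 0, 0, 0, 1, 0, 0, 0, 0, 0, 0, 1]'

```text
time: 7.8
tool_pos: [0.5423, 0.2616, 0.0663]
tool_rot: [[-0.662, -0.749, 0.001], [-0.749, 0.662, 0.002], [-0.002, 0.001, -1.0]]
contact_force: [0.7, 5.9, -1.3]
finger_gap: 0.152
gripper_force: 30.0
```

```bash
python3 -c "
from h import *
t=telemetry.sense();print(t['torque'],t['gripper_force'])
plan(.542,.260,.066,137.6)"
```

```text
[ 1.2382722  -0.03928596 -0.00446972] 29.989652931690216
shift units [ 0.05 -0.03  0.01] turnz units 0.15 psi 138.5 pos [0.5423 0.2616 0.0663] t 7.8 gap 13.4 F [ 0.7  5.9 -1.3] grip 30.0 tilt [0.001 0.002]
```

Emit:
send_rows --steps '[0, 0, 0, 0, 0, 0, -1, 0, 0, 0, 0, 0, 0, -1, 0, 0, 0, 0, 0, 0, -1, 0, 0, 0, 0, 0, 0, -1, 0, 0, -0.8, 0, 0, 0, -1, 0, 0, -1, 0, 0, 0.6, -1, 0, 0, -1, 0, 0, 1, -1, 0, 0, 0, 0, 0, 1, -1]'

```text
time: 8.6
tool_pos: [0.5451, 0.2611, 0.1547]
tool_rot: [[-0.842, -0.54, 0.007], [-0.54, 0.842, 0.002], [-0.007, -0.002, -1.0]]
contact_force: [0.2, 0.9, -1.0]
finger_gap: 0.845
gripper_force: 0.0
```

Emit:
send_rows --steps '[0, 0, 0, 0, 0, 1, -1, 0, 0, 0, 0, 0, 1, -1, 0, 0, 0, 0, 0, 1, -1, 0, 0, 0, 0, 0, 1, -1, 0, 0, 0, 0, 0, 1, -1, 0, 0, 0, 0, 0, 1, -1, -0.83, -0.92, 0, 0, 0, 0, -1, -0.83, -0.92, 0, 0, 0, 0, -1]'

```text
time: 9.4
tool_pos: [0.5888, 0.2024, 0.1503]
tool_rot: [[-0.999, 0.052, -0.0], [0.052, 0.999, -0.0], [0.0, -0.0, -1.0]]
contact_force: [0.9, -0.4, 0.4]
finger_gap: 0.997
gripper_force: 0.0
```

Emit:
send_rows --steps '[-0.83, -0.92, 0, 0, 0, 0, -1, -0.83, -0.92, 0, 0, 0, 0, -1, -0.83, -0.92, 0, 0, 0, 0, -1, 0, 0, 0, 0, 0, 0, -1, 0, 0, 0, 0, 0, 0, -1]'

```text
time: 9.9
tool_pos: [0.659, 0.115, 0.1499]
tool_rot: [[-0.998, 0.056, -0.001], [0.056, 0.998, 0.0], [0.001, -0.0, -1.0]]
contact_force: [-0.4, 0.2, -0.2]
finger_gap: 1.001
gripper_force: 0.0
```

```bash
python3 -c "
from h import *
plan(.6591,.1165,.078,86.8)
s=snap('top');f=s['frame'][185:265,178:240]
cv2.imwrite('pics/e1.png',cv2.resize(f[:,:,::-1],(465,600),interpolation=cv2.INTER_CUBIC))
for p in blobs(s,178,185,238,260,110,4,3):
    c,wh,a=rect(s,p,.102)
    if min(wh)<8: print(c,wh,a)"
```

```text
shift units [-0.    0.05  2.4 ] turnz units 0.0 psi 86.8 pos [0.659  0.115  0.1499] t 9.9 gap 88.1 F [-0.4  0.2 -0.2] grip 0.0 tilt [-0.001  0.   ]
```

View pics/e1.png

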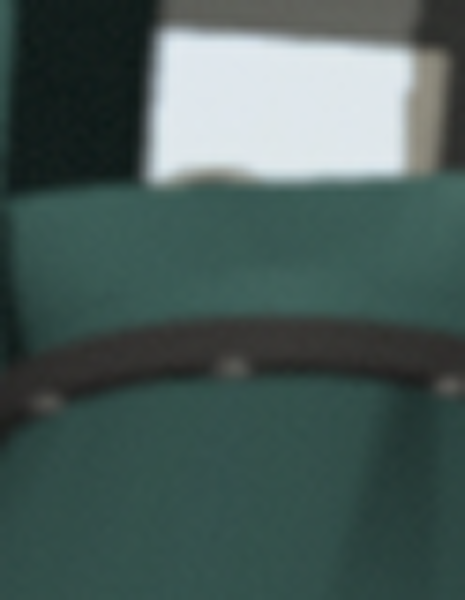

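Emit:
send_rows --steps '[0, 0.05, 0.8, 0, 0, 0, -1, 0, 0, 0.8, 0, 0, 0, -1, 0, 0, 0.8, 0, 0, 0, -1, 0, 0, 0, 0, 0, 0, 1, 0, 0, 0, 0, 0, 0, 1, 0, 0, 0, 0, 0, 0, 1, 0, 0, 0, 0, 0, 0, 1, 0, 0, 0, 0, 0, 0, 1]' --newtons 15

```text
time: 10.75
tool_pos: [0.6601, 0.1176, 0.0797]
tool_rot: [[-0.999, 0.054, 0.002], [0.054, 0.999, 0.0], [-0.002, 0.001, -1.0]]
contact_force: [-0.5, 0.9, 3.6]
finger_gap: 0.627
gripper_force: 15.0
```

Emit:
send_rows --steps '[0, 0, 0, 0, 0, 0, 1, 0, 0, 0, 0, 0, 0, 1]'

```text
time: 10.95
tool_pos: [0.66, 0.1177, 0.0797]
tool_rot: [[-0.999, 0.054, 0.002], [0.054, 0.999, 0.001], [-0.002, 0.001, -1.0]]
contact_force: [-0.9, 0.9, 6.1]
finger_gap: 0.628
gripper_force: 15.0
```

```bash
cat > sc.py <<'E'
import sys
from h import *
s=snap("scene"); x0,y0,x1,y1,w,h=map(int,sys.argv[2:8])
cv2.imwrite("pics/"+sys.argv[1],cv2.convertScaleAbs(cv2.resize(s["frame"][y0:y1,x0:x1,::-1],(w,h),interpolation=cv2.INTER_CUBIC),alpha=1.8))
E
python3 sc.py g1.png 310 215 490 350 800 600; python3 -c "
from h import *
plan(.6591,.1165,.078,86.8)"
```

```text
shift units [ 0.03 -0.04  0.06] turnz units 0.02 psi 86.9 pos [0.66   0.1177 0.0797] t 11.0 gap 55.3 F [-0.4  1.3  6.2] grip 15.0 tilt [0.002 0.001]
```

View pics/g1.png

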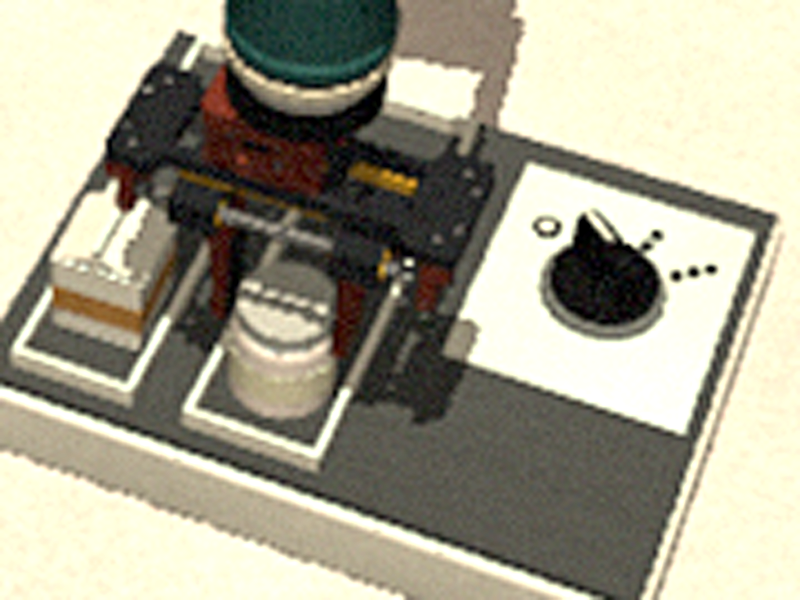

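The jar is gripped (gap 55.3 mm), but the pointer near crop (600,225) seems to be at one dot, not at the ring (547,227). I'll check by projection.

```bash
python3 - <<'E'
from h import *
s=snap("scene")
D=np.array([.542,.262])
def c(p): u=px(s,p); return ((u-[310,215])*4.444).round()
for q in (0,.3,.6,.9,1.2):
    a=np.pi+.9-q-.056; v=np.array([np.cos(a),np.sin(a)])
    print(q,[c([*(D+k*v),.102]) for k in (.004,.024)], "mark",c([*(D+.038*v),.06]))
E
```

```text
0 [array([610., 234.]), array([588., 209.])] mark [562. 244.]
0.3 [array([612., 234.]), array([600., 206.])] mark [581. 238.]
0.6 [array([614., 234.]), array([613., 206.])] mark [601. 238.]
0.9 [array([616., 234.]), array([627., 208.])] mark [622. 242.]
1.2 [array([618., 235.]), array([639., 214.])] mark [641. 251.]
```

The pointer line matches q = 0, so the dial is off. Now I'll lift the jar a little and bring it forward.

Emit:
send_rows --steps '[0, 0, -0.5, 0, 0, 0, 1, 0, 0, 0, 0, 0, 0, 1]'

```text
time: 11.25
tool_pos: [0.6604, 0.1172, 0.0953]
tool_rot: [[-0.999, 0.054, 0.003], [0.054, 0.999, -0.0], [-0.003, 0.0, -1.0]]
contact_force: [0.1, -1.1, -1.7]
finger_gap: 0.627
gripper_force: 15.0
```

```bash
cat >> old.py <<'E'
def lane():
    t=telemetry.sense(); w=np.array(t["tool_pos"])[:2]
    show(f"TCP t{t['time']:.1f} z{t['tool_pos'][2]:.4f} gap{t['finger_gap']*88:.1f} grip{t['gripper_force']:.1f} F{np.round(t['contact_force'],1)}",w)
E
python3 -c "
from old import *
lane()
s=snap('scene')
def c(p): return px(s,p).round(1)
b=O+.205*X
print(c([*b,.139]),c([*b,.124]))
cv2.imwrite('pics/g2.png',cv2.convertScaleAbs(cv2.resize(s['frame'][250:330,330:410,::-1],(480,480),interpolation=cv2.INTER_CUBIC),alpha=1.8))"
```

```text
TCP t11.2 z0.0953 gap55.2 grip15.0 F[ 0.1 -1.1 -1.7] [0.6604 0.1172] jarlane 0.2055 -0.001 cartonlane 0.2055 0.099
[375.  277.8] [374.6 282.1]
```

View pics/g2.png

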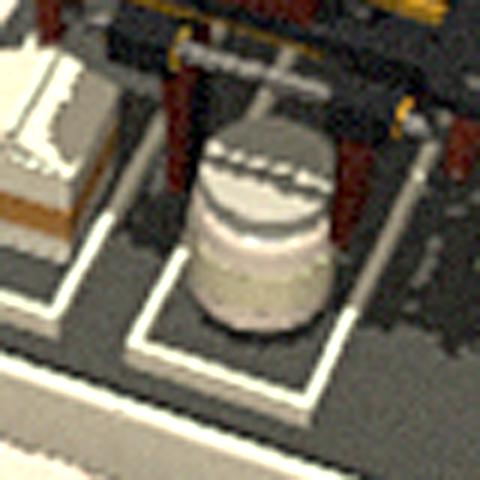

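The jar is lifted and held upright, with its lid at crop (268,170) and about 1.7 N of weight. Moving it forward along the lane.

Emit:
send_rows --steps '[0.8, 0.03, 0, 0, 0, 0, 1, 0.8, 0, 0, 0, 0, 0, 1, 0.8, 0, 0, 0, 0, 0, 1, 0.8, 0, 0, 0, 0, 0, 1, 0.8, 0, 0, 0, 0, 0, 1, 0.8, 0, 0, 0, 0, 0, 1, 0.8, 0, 0, 0, 0, 0, 1, 0.1, 0, 0, 0, 0, 0, 1]'

```text
time: 12.1
tool_pos: [0.4841, 0.1272, 0.0927]
tool_rot: [[-0.999, 0.053, -0.005], [0.053, 0.999, -0.001], [0.005, -0.001, -1.0]]
contact_force: [0.2, 0.2, -2.8]
finger_gap: 0.63
gripper_force: 15.0
```

Emit:
send_rows --steps '[0, 0, 0.25, 0, 0, 0, 1, 0, 0, 0.22, 0, 0, 0, 1, 0, 0, 0, 0, 0, 0, 1, 0, 0, 0, 0, 0, 0, 1]'

```text
time: 12.5
tool_pos: [0.4891, 0.1273, 0.0785]
tool_rot: [[-0.999, 0.054, -0.0], [0.054, 0.999, -0.0], [0.0, -0.0, -1.0]]
contact_force: [-0.5, -0.8, -3.2]
finger_gap: 0.626
gripper_force: 15.0
```

```bash
python3 -c "
from old import *
lane()"
```

```text
TCP t12.5 z0.0785 gap55.1 grip15.0 F[-0.5 -0.8 -3.2] [0.4891 0.1273] jarlane 0.0339 -0.0006 cartonlane 0.0339 0.0994
```

Emit:
send_rows --steps '[0, 0, 0.05, 0, 0, 0, 1, 0, 0, 0.05, 0, 0, 0, 1, 0, 0, 0, 0, 0, 0, 1]'

```text
time: 12.8
tool_pos: [0.4894, 0.1272, 0.0774]
tool_rot: [[-0.999, 0.053, 0.002], [0.053, 0.999, -0.0], [-0.002, -0.0, -1.0]]
contact_force: [-2.2, -1.2, 11.0]
finger_gap: 0.63
gripper_force: 15.0
```

Emit:
send_rows --steps '[0.1, 0, 0, 0, 0, 0, 1, 0.08, 0, 0, 0, 0, 0, 1, 0, 0, 0, 0, 0, 0, 1, 0, 0, 0, 0, 0, 0, 1]'

```text
time: 13.2
tool_pos: [0.4868, 0.1278, 0.0775]
tool_rot: [[-0.999, 0.054, 0.006], [0.054, 0.999, 0.0], [-0.006, 0.001, -1.0]]
contact_force: [3.8, -0.7, 5.3]
finger_gap: 0.628
gripper_force: 15.0
```

```bash
python3 -c "
from old import *
lane()"
```

```text
TCP t13.2 z0.0775 gap55.3 grip15.0 F[ 3.8 -0.7  5.3] [0.4868 0.1278] jarlane 0.0316 -0.0001 cartonlane 0.0316 0.0998
```

Emit:
send_rows --steps '[0.05, 0, -0.05, 0, 0, 0, 1, 0.1, 0, 0, 0, 0, 0, 1, 0, 0, 0, 0, 0, 0, 1, 0, 0, 0, 0, 0, 0, 1]'

```text
time: 13.6
tool_pos: [0.4819, 0.128, 0.0788]
tool_rot: [[-0.999, 0.053, 0.006], [0.053, 0.999, 0.0], [-0.006, 0.0, -1.0]]
contact_force: [6.7, -1.2, 5.0]
finger_gap: 0.63
gripper_force: 15.0
```

```bash
python3 -c "
from old import *
lane()"
```

```text
TCP t13.6 z0.0788 gap55.4 grip15.0 F[ 6.7 -1.2  5. ] [0.4819 0.128 ] jarlane 0.0266 -0.0002 cartonlane 0.0266 0.0997
```

Emit:
send_rows --steps '[0.08, 0, 0, 0, 0, 0, 1, 0, 0, 0, 0, 0, 0, 1, 0, 0, 0, 0, 0, 0, 1]'

```text
time: 13.9
tool_pos: [0.4806, 0.1281, 0.0792]
tool_rot: [[-0.999, 0.053, 0.008], [0.053, 0.999, 0.0], [-0.008, 0.001, -1.0]]
contact_force: [6.9, -0.8, 6.1]
finger_gap: 0.63
gripper_force: 15.0
```

```bash
python3 -c "
from old import *
lane()"
```

```text
TCP t13.9 z0.0792 gap55.5 grip15.0 F[ 6.9 -0.8  6.1] [0.4806 0.1281] jarlane 0.0253 -0.0002 cartonlane 0.0253 0.0997
```

Emit:
send_rows --steps '[0, 0, 0, 0, 0, 0, -1, 0, 0, 0, 0, 0, 0, -1, 0, 0, 0, 0, 0, 0, -1, 0, 0, 0, 0, 0, 0, -1, 0, 0, 0, 0, 0, 0, -1, 0, 0, -0.8, 0, 0, 0, -1, 0, 0, -0.9, 0, 0, 0, -1, 0, 0, -0.9, 0, 0, 0, -1]'

```text
time: 14.7
tool_pos: [0.4754, 0.128, 0.1561]
tool_rot: [[-0.999, 0.054, -0.002], [0.054, 0.999, -0.0], [0.002, -0.0, -1.0]]
contact_force: [0.4, -0.2, -0.1]
finger_gap: 1.003
gripper_force: 0.0
```

Emit:
send_rows --steps '[-0.8, -0.48, 0, 0, 0, 0, -1, -0.8, -0.48, 0, 0, 0, 0, -1, -0.8, -0.48, 0, 0, 0, 0, -1, -0.8, -0.48, 0, 0, 0, 0, -1, -0.8, -0.48, 0, 0, 0, 0, -1, -0.8, -0.48, 0, 0, 0, 0, -1, -0.8, -0.48, 0, 0, 0, 0, -1, 0, 0, 0, 0, 0, 0, -1]'

```text
time: 15.5
tool_pos: [0.6413, 0.0162, 0.1553]
tool_rot: [[-0.998, 0.055, 0.002], [0.055, 0.998, -0.001], [-0.002, -0.001, -1.0]]
contact_force: [0.3, -0.4, 0.4]
finger_gap: 0.999
gripper_force: 0.0
```

```bash
python3 -c "
from h import *
plan(.6459,.0172,.078,86.8)
s=snap('scene')
# check from the scene view: dark-cream roof/ jar lid predicted px
cv2.imwrite('pics/k1.png',cv2.convertScaleAbs(cv2.resize(s['frame'][210:350,300:490,::-1],(800,590),interpolation=cv2.INTER_CUBIC),alpha=1.8))
"
```

```text
shift units [-0.15  0.04  2.58] turnz units 0.0 psi 86.8 pos [0.6413 0.0162 0.1553] t 15.5 gap 87.9 F [ 0.3 -0.4  0.4] grip 0.0 tilt [ 0.002 -0.001]
```

View pics/k1.png

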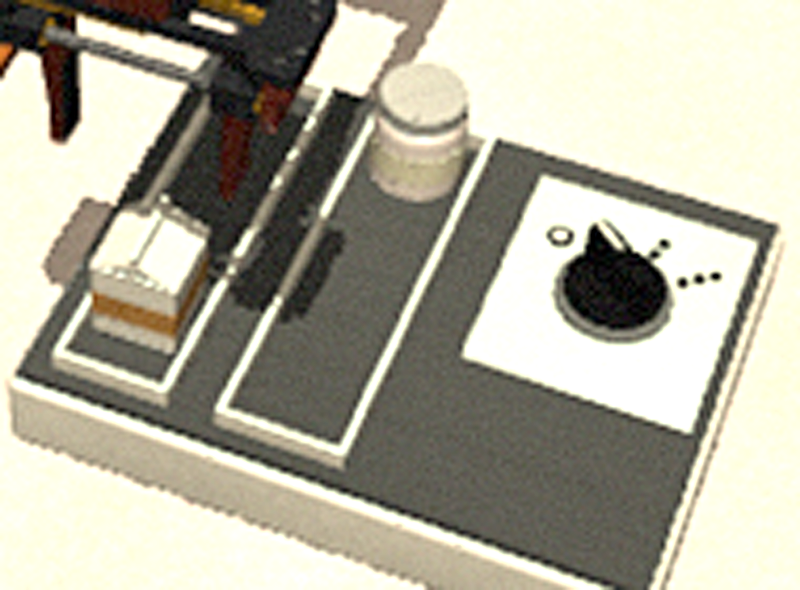

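The jar stands at the front lip (crop (420,130)) and the dial is at the ring. The carton sits at crop (150,275), square to its lane. Grasping the carton.

Emit:
send_rows --steps '[-0.15, 0.04, 0.85, 0, 0, 0, -1, 0, 0, 0.85, 0, 0, 0, -1, 0, 0, 0.85, 0, 0, 0, -1, 0, 0, 0, 0, 0, 0, 1, 0, 0, 0, 0, 0, 0, 1, 0, 0, 0, 0, 0, 0, 1, 0, 0, 0, 0, 0, 0, 1, 0, 0, 0, 0, 0, 0, 1]'

```text
time: 16.35
tool_pos: [0.6438, 0.0193, 0.0804]
tool_rot: [[-0.999, 0.054, 0.002], [0.054, 0.999, -0.0], [-0.002, -0.0, -1.0]]
contact_force: [-0.3, -2.9, 2.1]
finger_gap: 0.583
gripper_force: 1.4
```

Emit:
send_rows --steps '[0, 0, 0, 0, 0, 0, 1, 0, 0, 0, 0, 0, 0, 1, 0, 0, -0.4, 0, 0, 0, 1, 0, 0, 0, 0, 0, 0, 1]'

```text
time: 16.75
tool_pos: [0.6438, 0.0193, 0.0926]
tool_rot: [[-0.999, 0.054, 0.002], [0.054, 0.999, -0.0], [-0.002, -0.0, -1.0]]
contact_force: [0.7, 0.2, -2.2]
finger_gap: 0.568
gripper_force: 14.9
```

```bash
python3 -c "
from old import *
lane()"
```

```text
TCP t16.8 z0.0926 gap50.0 grip14.9 F[ 0.7  0.2 -2.2] [0.6438 0.0193] jarlane 0.1944 -0.0997 cartonlane 0.1944 0.0003
```

Emit:
send_rows --steps '[0.8, 0, 0, 0, 0, 0, 1, 0.8, 0, 0, 0, 0, 0, 1, 0.8, 0, 0, 0, 0, 0, 1, 0.8, 0, 0, 0, 0, 0, 1, 0.8, 0, 0, 0, 0, 0, 1, 0.8, 0, 0, 0, 0, 0, 1, 0.6, 0, 0, 0, 0, 0, 1, 0, 0, 0.2, 0, 0, 0, 1]'

```text
time: 17.55
tool_pos: [0.4783, 0.0284, 0.0852]
tool_rot: [[-0.999, 0.054, -0.002], [0.054, 0.999, 0.0], [0.002, 0.0, -1.0]]
contact_force: [-0.2, 0.4, -2.4]
finger_gap: 0.568
gripper_force: 15.0
```

Emit:
send_rows --steps '[0, 0, 0.15, 0, 0, 0, 1, 0, 0, 0.08, 0, 0, 0, 1, 0, 0, 0, 0, 0, 0, 1, 0, 0, 0, 0, 0, 0, 1]'

```text
time: 17.95
tool_pos: [0.4838, 0.0278, 0.0792]
tool_rot: [[-0.999, 0.054, 0.003], [0.054, 0.999, -0.0], [-0.003, -0.0, -1.0]]
contact_force: [-2.1, 1.0, 10.1]
finger_gap: 0.569
gripper_force: 15.0
```

```bash
python3 -c "
from old import *
lane()"
```

```text
TCP t17.9 z0.0792 gap50.1 grip15.0 F[-2.1  1.  10.1] [0.4838 0.0278] jarlane 0.0341 -0.1001 cartonlane 0.0341 -0.0002
```

Emit:
send_rows --steps '[0.1, 0, -0.06, 0, 0, 0, 1, 0.15, 0, 0, 0, 0, 0, 1, 0, 0, 0, 0, 0, 0, 1, 0, 0, 0, 0, 0, 0, 1]'

```text
time: 18.35
tool_pos: [0.4742, 0.0283, 0.0799]
tool_rot: [[-0.999, 0.054, 0.001], [0.054, 0.999, -0.0], [-0.001, -0.0, -1.0]]
contact_force: [1.2, -0.7, -2.6]
finger_gap: 0.568
gripper_force: 15.0
```

Emit:
send_rows --steps '[0.1, 0, 0, 0, 0, 0, 1, 0.06, 0, 0, 0, 0, 0, 1, 0, 0, 0, 0, 0, 0, 1, 0, 0, 0, 0, 0, 0, 1]'

```text
time: 18.75
tool_pos: [0.471, 0.0284, 0.0808]
tool_rot: [[-0.999, 0.054, 0.004], [0.054, 0.999, -0.0], [-0.004, -0.0, -1.0]]
contact_force: [5.0, -0.8, 0.9]
finger_gap: 0.568
gripper_force: 15.0
```

```bash
python3 -c "
from old import *
lane()"
```

```text
TCP t18.8 z0.0808 gap50.0 grip15.0 F[ 5.  -0.8  0.9] [0.471  0.0284] jarlane 0.0214 -0.1002 cartonlane 0.0214 -0.0003
```

Emit:
send_rows --steps '[0, 0, 0.05, 0, 0, 0, 1, 0, 0, 0, 0, 0, 0, -1, 0, 0, 0, 0, 0, 0, -1, 0, 0, 0, 0, 0, 0, -1, 0, 0, 0, 0, 0, 0, -1, 0, 0, -0.8, 0, 0, 0, -1, 0, 0, -0.9, 0, 0, 0, -1, 0, 0, -0.9, 0, 0, 0, -1]'

```text
time: 19.55
tool_pos: [0.468, 0.0288, 0.157]
tool_rot: [[-0.999, 0.054, -0.002], [0.054, 0.999, 0.0], [0.002, 0.0, -1.0]]
contact_force: [0.5, -0.4, 0.5]
finger_gap: 0.998
gripper_force: 0.0
```

```bash
python3 old.py; python3 -c "
from h import *
plan(.4759,-.2101,.16,115)"
```

```text
tray 0.069 [ 0.5972 -0.2325] [53.1 53. ] 27.2
tray 0.069 [ 0.5943 -0.3436] [51.5 52.6] 1.4
tray 0.069 [ 0.4754 -0.2089] [52.6 53.8] 24.9
tray 0.069 [ 0.4634 -0.3524] [52.4 53.9] 17.9
tray 0.059 [ 0.5987 -0.234 ] [53.5 53.4] 27.2
tray 0.059 [ 0.5958 -0.346 ] [51.9 53.1] 1.4
tray 0.059 [ 0.4759 -0.2102] [53.1 54.3] 24.9
tray 0.059 [ 0.4638 -0.3549] [52.9 54.3] 17.9
shift units [-0.59 -7.94  0.04] turnz units -4.68 psi 86.9 pos [0.471  0.0286 0.1611] t 19.6 gap 87.9 F [ 1.8 -0.5  2.2] grip 0.0 tilt [ 0.005 -0.   ]
```

Emit:
send_rows --steps '[-0.07, -0.99, 0, 0, 0, 0, -1, -0.07, -0.99, 0, 0, 0, 0, -1, -0.07, -0.99, 0, 0, 0, 0, -1, -0.07, -0.99, 0, 0, 0, 0, -1, -0.07, -0.99, 0, 0, 0, 0, -1, -0.07, -0.99, 0, 0, 0, 0, -1, -0.07, -0.99, 0, 0, 0, 0, -1, -0.07, -0.99, 0, 0, 0, 0, -1]'

```text
time: 20.4
tool_pos: [0.4723, -0.2104, 0.1562]
tool_rot: [[-0.999, 0.054, -0.001], [0.054, 0.999, 0.001], [0.001, 0.001, -1.0]]
contact_force: [0.0, 0.6, 0.9]
finger_gap: 1.0
gripper_force: 0.0
```

Emit:
send_rows --steps '[0, 0, 0, 0, 0, -0.95, -1, 0, 0, 0, 0, 0, -0.95, -1, 0, 0, 0, 0, 0, -0.95, -1, 0, 0, 0, 0, 0, -0.95, -1, 0, 0, 0, 0, 0, -0.88, -1, 0, 0, 0, 0, 0, 0, -1, 0, 0, 0, 0, 0, 0, -1]'

```text
time: 21.1
tool_pos: [0.4727, -0.2092, 0.1563]
tool_rot: [[-0.907, -0.42, -0.001], [-0.42, 0.907, 0.0], [0.001, 0.001, -1.0]]
contact_force: [0.4, -0.1, 0.5]
finger_gap: 1.003
gripper_force: 0.0
```

```bash
python3 -c "
from h import *
plan(.4759,-.2101,.024,115)"
```

```text
shift units [-0.09 -0.07  4.41] turnz units -0.02 psi 114.9 pos [ 0.4727 -0.2092  0.1563] t 21.1 gap 88.3 F [ 0.4 -0.1  0.5] grip 0.0 tilt [-0.001  0.   ]
```

Emit:
send_rows --steps '[-0.09, -0.07, 0.9, 0, 0, 0, -1, 0, 0, 0.9, 0, 0, 0, -1, 0, 0, 0.9, 0, 0, 0, -1, 0, 0, 0.9, 0, 0, 0, -1, 0, 0, 0.8, 0, 0, 0, -1, 0, 0, 0, 0, 0, 0, 1, 0, 0, 0, 0, 0, 0, 1, 0, 0, 0, 0, 0, 0, 1]'

```text
time: 21.9
tool_pos: [0.4772, -0.2108, 0.0257]
tool_rot: [[-0.907, -0.422, 0.002], [-0.422, 0.907, -0.001], [-0.001, -0.002, -1.0]]
contact_force: [0.3, 0.4, 0.5]
finger_gap: 0.763
gripper_force: 0.0
```

Emit:
send_rows --steps '[0, 0, 0, 0, 0, 0, 1, 0, 0, 0, 0, 0, 0, 1, 0, 0, 0, 0, 0, 0, 1, 0, 0, 0, 0, 0, 0, 1, 0, 0, -0.8, 0, 0, 0, 1, 0, 0, -0.9, 0, 0, 0, 1, 0, 0, -0.9, 0, 0, 0, 1, 0, 0, -0.9, 0, 0, 0, 1]'

```text
time: 22.7
tool_pos: [0.4759, -0.2101, 0.1306]
tool_rot: [[-0.906, -0.423, -0.0], [-0.423, 0.906, 0.0], [0.0, 0.0, -1.0]]
contact_force: [0.7, 0.3, -3.0]
finger_gap: 0.565
gripper_force: 15.0
```

Emit:
send_rows --steps '[0, 0, -0.9, 0, 0, 0.9, 1, 0, 0, 0, 0, 0, 0.9, 1, 0, 0, 0, 0, 0, 0.9, 1, 0, 0, 0, 0, 0, 0.9, 1, 0, 0, 0, 0, 0, 0.9, 1, 0, 0, 0, 0, 0, 0.18, 1]'

```text
time: 23.3
tool_pos: [0.476, -0.2101, 0.1565]
tool_rot: [[-0.998, 0.055, -0.0], [0.055, 0.998, -0.0], [0.0, -0.0, -1.0]]
contact_force: [-0.5, -1.1, -2.2]
finger_gap: 0.565
gripper_force: 15.0
```

```bash
cat >> old.py <<'E'
def go(lane,x,z,y=0,psi=86.8):
    w=(O if lane=="j" else C)+x*X+y*Y; plan(w[0],w[1],z,psi)
E
python3 -c "
from old import *
go('c',.083,.16)"
```

```text
shift units [-1.45  7.94 -0.12] turnz units 0.0 psi 86.8 pos [ 0.476  -0.2101  0.1565] t 23.3 gap 49.7 F [-0.5 -1.1 -2.2] grip 15.0 tilt [-0. -0.]
```

Emit:
send_rows --steps '[-0.17, 0.99, 0, 0, 0, 0, 1, -0.17, 0.99, 0, 0, 0, 0, 1, -0.17, 0.99, 0, 0, 0, 0, 1, -0.17, 0.99, 0, 0, 0, 0, 1, -0.17, 0.99, 0, 0, 0, 0, 1, -0.17, 0.99, 0, 0, 0, 0, 1, -0.17, 0.99, 0, 0, 0, 0, 1, -0.17, 0.99, 0, 0, 0, 0, 1]'

```text
time: 24.1
tool_pos: [0.5298, 0.0261, 0.1565]
tool_rot: [[-0.999, 0.052, -0.0], [0.052, 0.999, -0.0], [0.0, -0.0, -1.0]]
contact_force: [1.2, 0.2, -1.3]
finger_gap: 0.567
gripper_force: 15.0
```

Emit:
send_rows --steps '[0, 0, 0, 0, 0, 0, 1, 0, 0, 0, 0, 0, 0, 1, 0, 0, 0, 0, 0, 0, 1]'

```text
time: 24.4
tool_pos: [0.5295, 0.0241, 0.1564]
tool_rot: [[-0.999, 0.053, -0.001], [0.053, 0.999, -0.001], [0.001, -0.001, -1.0]]
contact_force: [0.8, -1.2, -3.0]
finger_gap: 0.567
gripper_force: 15.0
```

```bash
python3 -c "
from old import *
go('c',.080,.081)"
```

```text
shift units [-0.    0.05  2.51] turnz units 0.03 psi 87.0 pos [0.5295 0.0241 0.1564] t 24.4 gap 49.9 F [ 0.8 -1.2 -3. ] grip 15.0 tilt [-0.001 -0.001]
```

Emit:
send_rows --steps '[0, 0.05, 0.8, 0, 0, 0, 1, 0, 0, 0.8, 0, 0, 0, 1, 0, 0, 0.6, 0, 0, 0, 1, 0, 0, 0.3, 0, 0, 0, 1, 0, 0, 0.07, 0, 0, 0, 1, 0, 0, 0, 0, 0, 0, 1]'

```text
time: 25.0
tool_pos: [0.5298, 0.0254, 0.0798]
tool_rot: [[-0.999, 0.054, -0.0], [0.054, 0.999, -0.0], [0.0, -0.0, -1.0]]
contact_force: [0.3, 0.3, -2.8]
finger_gap: 0.564
gripper_force: 15.0
```

```bash
python3 -c "
from old import *
lane()"
```

```text
TCP t25.0 z0.0798 gap49.6 grip15.0 F[ 0.3  0.3 -2.8] [0.5298 0.0254] jarlane 0.0803 -0.1 cartonlane 0.0803 -0.0
```

Emit:
send_rows --steps '[0, 0, 0.06, 0, 0, 0, 1, 0, 0, 0, 0, 0, 0, -1, 0, 0, 0, 0, 0, 0, -1, 0, 0, 0, 0, 0, 0, -1, 0, 0, 0, 0, 0, 0, -1, 0, 0, -0.8, 0, 0, 0, -1, 0, 0, -0.9, 0, 0, 0, -1, 0, 0, -0.9, 0, 0, 0, -1]'

```text
time: 25.8
tool_pos: [0.5295, 0.0264, 0.1562]
tool_rot: [[-0.999, 0.054, -0.001], [0.054, 0.999, 0.0], [0.001, -0.0, -1.0]]
contact_force: [0.4, 0.8, 0.1]
finger_gap: 1.003
gripper_force: 0.0
```

```bash
python3 old.py
```

```text
blob z0.124 wh[31.  48.9] ang82.0 [0.4842 0.1283] jarlane 0.0289 0.0002 cartonlane 0.0289 0.1002
tray 0.069 [ 0.5967 -0.2319] [52.7 53.9] 1.4
tray 0.069 [ 0.5943 -0.3435] [52.6 53.1] 7.8
tray 0.069 [ 0.4634 -0.3524] [52.7 54.3] 17.8
tray 0.059 [ 0.5983 -0.2335] [53.2 54.4] 1.4
tray 0.059 [ 0.5958 -0.346 ] [53.1 53.5] 7.9
tray 0.059 [ 0.4638 -0.355 ] [53.2 54.7] 17.8
```

Emit:
send_rows --steps '[0.115, -0.982, 0, 0, 0, 0, -1, 0.115, -0.982, 0, 0, 0, 0, -1, 0.115, -0.982, 0, 0, 0, 0, -1, 0.115, -0.982, 0, 0, 0, 0, -1, 0.115, -0.982, 0, 0, 0, 0, -1, 0.115, -0.982, 0, 0, 0, 0, -1, 0.115, -0.982, 0, 0, 0, 0, -1, 0.115, -0.982, 0, 0, 0, 0, -1]'

```text
time: 26.65
tool_pos: [0.4893, -0.2086, 0.1555]
tool_rot: [[-0.999, 0.054, -0.0], [0.054, 0.999, -0.0], [0.0, -0.0, -1.0]]
contact_force: [1.0, -0.2, -0.4]
finger_gap: 0.999
gripper_force: 0.0
```

Emit:
send_rows --steps '[0.115, -0.982, 0, 0, 0, 0, -1, 0.115, -0.982, 0, 0, 0, 0, -1, 0.115, -0.982, 0, 0, 0, 0, -1, 0.115, -0.982, 0, 0, 0, 0, -1, 0.115, -0.982, 0, 0, 0, -0.9, -1, 0, 0, 0, 0, 0, -0.9, -1, 0, 0, 0, 0, 0, -0.9, -1, 0, 0, 0, 0, 0, -0.8, -1]'

```text
time: 27.45
tool_pos: [0.4643, -0.354, 0.1553]
tool_rot: [[-0.951, -0.311, -0.0], [-0.311, 0.951, 0.0], [0.0, 0.0, -1.0]]
contact_force: [-0.1, -0.2, 0.5]
finger_gap: 1.002
gripper_force: 0.0
```

Emit:
send_rows --steps '[0, 0, 0, 0, 0, 0, -1, 0, 0, 0, 0, 0, 0, -1]'

```text
time: 27.65
tool_pos: [0.4645, -0.3536, 0.1555]
tool_rot: [[-0.952, -0.306, -0.0], [-0.306, 0.952, 0.0], [0.0, 0.0, -1.0]]
contact_force: [-0.1, 1.0, -0.4]
finger_gap: 1.002
gripper_force: 0.0
```

```bash
python3 -c "
from h import *
plan(.4638,-.3549,.024,107.9)"
```

```text
shift units [ 0.04 -0.04  4.38] turnz units -0.02 psi 107.8 pos [ 0.4645 -0.3536  0.1555] t 27.6 gap 88.2 F [-0.1  1.  -0.4] grip 0.0 tilt [-0.  0.]
```

Emit:
send_rows --steps '[0.04, -0.04, 0.9, 0, 0, 0, -1, 0, 0, 0.9, 0, 0, 0, -1, 0, 0, 0.9, 0, 0, 0, -1, 0, 0, 0.9, 0, 0, 0, -1, 0, 0, 0.78, 0, 0, 0, -1, 0, 0, 0, 0, 0, 0, 1, 0, 0, 0, 0, 0, 0, 1, 0, 0, 0, 0, 0, 0, 1]'

```text
time: 28.45
tool_pos: [0.4647, -0.356, 0.0256]
tool_rot: [[-0.952, -0.307, 0.002], [-0.307, 0.952, -0.002], [-0.001, -0.002, -1.0]]
contact_force: [0.6, 0.4, 0.1]
finger_gap: 0.766
gripper_force: 0.0
```

Emit:
send_rows --steps '[0, 0, 0, 0, 0, 0, 1, 0, 0, 0, 0, 0, 0, 1, 0, 0, 0, 0, 0, 0, 1, 0, 0, 0, 0, 0, 0, 1, 0, 0, -0.8, 0, 0, 0, 1, 0, 0, -0.9, 0, 0, 0, 1, 0, 0, -0.9, 0, 0, 0, 1, 0, 0, -0.9, 0, 0, 0, 1]'

```text
time: 29.25
tool_pos: [0.4634, -0.3549, 0.1301]
tool_rot: [[-0.951, -0.308, -0.001], [-0.308, 0.951, 0.0], [0.001, 0.0, -1.0]]
contact_force: [-0.7, -0.4, -3.2]
finger_gap: 0.565
gripper_force: 15.0
```

Emit:
send_rows --steps '[0, 0, -0.9, 0, 0, 0.9, 1, 0, 0, 0, 0, 0, 0.9, 1, 0, 0, 0, 0, 0, 0.9, 1, 0, 0, 0, 0, 0, 0.8, 1, 0, 0, 0, 0, 0, 0, 1]'

```text
time: 29.75
tool_pos: [0.4635, -0.355, 0.1562]
tool_rot: [[-0.999, 0.054, -0.0], [0.054, 0.999, 0.0], [0.0, 0.0, -1.0]]
contact_force: [-0.2, 0.4, -2.9]
finger_gap: 0.566
gripper_force: 15.0
```

```bash
python3 -c "
from old import *
go('c',.137,.157)"
```

```text
shift units [-3.41 12.78 -0.03] turnz units 0.01 psi 86.9 pos [ 0.4635 -0.355   0.1562] t 29.8 gap 49.8 F [-0.2  0.4 -2.9] grip 15.0 tilt [-0.  0.]
```

Emit:
send_rows --steps '[-0.26, 0.983, 0, 0, 0, 0, 1, -0.26, 0.983, 0, 0, 0, 0, 1, -0.26, 0.983, 0, 0, 0, 0, 1, -0.26, 0.983, 0, 0, 0, 0, 1, -0.26, 0.983, 0, 0, 0, 0, 1, -0.26, 0.983, 0, 0, 0, 0, 1, -0.26, 0.983, 0, 0, 0, 0, 1, -0.26, 0.983, 0, 0, 0, 0, 1]'

```text
time: 30.55
tool_pos: [0.5388, -0.1218, 0.1561]
tool_rot: [[-0.999, 0.051, -0.0], [0.051, 0.999, -0.0], [0.0, -0.0, -1.0]]
contact_force: [0.1, -0.4, -2.4]
finger_gap: 0.567
gripper_force: 15.0
```

Emit:
send_rows --steps '[-0.26, 0.983, 0, 0, 0, 0, 1, -0.26, 0.983, 0, 0, 0, 0, 1, -0.26, 0.983, 0, 0, 0, 0, 1, -0.26, 0.983, 0, 0, 0, 0, 1, -0.26, 0.983, 0, 0, 0, 0, 1, 0, 0, 0, 0, 0, 0, 1, 0, 0, 0, 0, 0, 0, 1, 0, 0, 0, 0, 0, 0, 1]'

```text
time: 31.35
tool_pos: [0.5851, 0.0215, 0.156]
tool_rot: [[-0.999, 0.053, -0.001], [0.053, 0.999, -0.001], [0.001, -0.001, -1.0]]
contact_force: [-0.2, 0.2, -2.0]
finger_gap: 0.566
gripper_force: 15.0
```

```bash
python3 -c "
from old import *
go('c',.137,.0797)"
```

```text
shift units [-0.05  0.03  2.54] turnz units 0.03 psi 87.0 pos [0.5851 0.0215 0.156 ] t 31.4 gap 49.8 F [-0.2  0.2 -2. ] grip 15.0 tilt [-0.001 -0.001]
```

Emit:
send_rows --steps '[-0.05, 0.03, 0.8, 0, 0, 0, 1, 0, 0, 0.8, 0, 0, 0, 1, 0, 0, 0.6, 0, 0, 0, 1, 0, 0, 0.3, 0, 0, 0, 1, 0, 0, 0.1, 0, 0, 0, 1, 0, 0, 0, 0, 0, 0, 1]'

```text
time: 31.95
tool_pos: [0.5872, 0.022, 0.079]
tool_rot: [[-0.999, 0.054, 0.0], [0.054, 0.999, -0.0], [-0.0, -0.0, -1.0]]
contact_force: [-0.4, 0.4, -2.1]
finger_gap: 0.567
gripper_force: 15.0
```

Emit:
send_rows --steps '[0, 0, 0, 0, 0, 0, -1, 0, 0, 0, 0, 0, 0, -1, 0, 0, 0, 0, 0, 0, -1, 0, 0, 0, 0, 0, 0, -1, 0, 0, -0.8, 0, 0, 0, -1, 0, 0, -0.9, 0, 0, 0, -1, 0, 0, -0.9, 0, 0, 0, -1]'

```text
time: 32.65
tool_pos: [0.5869, 0.0231, 0.1569]
tool_rot: [[-0.999, 0.053, -0.001], [0.053, 0.999, -0.0], [0.001, -0.0, -1.0]]
contact_force: [0.9, -0.2, 0.0]
finger_gap: 0.997
gripper_force: 0.0
```

```bash
python3 old.py
```

```text
blob z0.124 wh[49.4 49.6] ang36.8 [0.484  0.1263] jarlane 0.0288 -0.0017 cartonlane 0.0288 0.0982
tray 0.069 [ 0.597  -0.2322] [53.3 54.4] 0.8
tray 0.069 [ 0.5943 -0.3431] [52.6 53.7] 1.5
tray 0.059 [ 0.5986 -0.2338] [53.8 54.9] 0.8
tray 0.059 [ 0.5958 -0.3456] [53.1 54.2] 1.5
```

Emit:
send_rows --steps '[-0.092, -0.938, 0, 0, 0, 0, -1, -0.092, -0.938, 0, 0, 0, 0, -1, -0.092, -0.938, 0, 0, 0, 0, -1, -0.092, -0.938, 0, 0, 0, 0, -1, -0.092, -0.938, 0, 0, 0, 0, -1, -0.092, -0.938, 0, 0, 0, 0, -1, -0.092, -0.938, 0, 0, 0, 0, -1, -0.092, -0.938, 0, 0, 0, 0, -1]'

```text
time: 33.5
tool_pos: [0.5971, -0.2041, 0.1561]
tool_rot: [[-0.999, 0.054, 0.0], [0.054, 0.999, -0.0], [-0.0, -0.0, -1.0]]
contact_force: [1.3, 0.3, 0.5]
finger_gap: 0.999
gripper_force: 0.0
```

Emit:
send_rows --steps '[-0.092, -0.938, 0, 0, 0, 0, -1, 0, 0, 0, 0, 0, 0, -1, 0, 0, 0, 0, 0, 0, -1, 0, 0, 0, 0, 0, 0, -1]'

```text
time: 33.9
tool_pos: [0.5981, -0.2301, 0.1561]
tool_rot: [[-0.999, 0.053, -0.001], [0.053, 0.999, 0.001], [0.001, 0.001, -1.0]]
contact_force: [1.0, 0.2, 0.1]
finger_gap: 1.002
gripper_force: 0.0
```

```bash
python3 -c "
from old import *
go('c',.137,.0797)
plan(.5968,-.2322,.024,86.8)
s=snap('scene')
cv2.imwrite('pics/m1.png',cv2.convertScaleAbs(s['frame'][150:360,150:510,::-1].repeat(2,0).repeat(2,1),alpha=1.8))
for p in blobs(s,380,240,480,320,140,4,3)[:0]: pass"
```

```text
shift units [0.83 8.38 2.55] turnz units 0.03 psi 87.0 pos [ 0.5981 -0.2301  0.1561] t 33.9 gap 88.2 F [1.  0.2 0.1] grip 0.0 tilt [-0.001  0.001]
shift units [ 0.04 -0.07  4.4 ] turnz units 0.03 psi 87.0 pos [ 0.5981 -0.2301  0.1561] t 33.9 gap 88.2 F [1.  0.2 0.1] grip 0.0 tilt [-0.001  0.001]
```

View pics/m1.png

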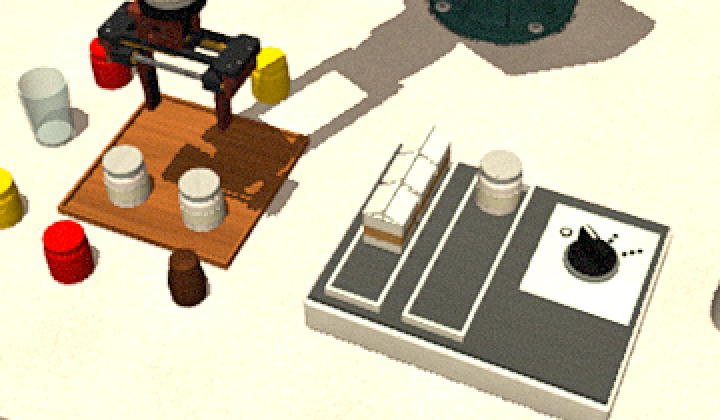

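The three cartons stand in line at crop (365–450, 130–245), the older jar is at the lip (500,180) and the dial is still at the ring. Now the first new jar.

Emit:
send_rows --steps '[0.04, -0.07, 0.9, 0, 0, 0, -1, 0, 0, 0.9, 0, 0, 0, -1, 0, 0, 0.9, 0, 0, 0, -1, 0, 0, 0.9, 0, 0, 0, -1, 0, 0, 0.8, 0, 0, 0, -1, 0, 0, 0, 0, 0, 0, 1, 0, 0, 0, 0, 0, 0, 1, 0, 0, 0, 0, 0, 0, 1]'

```text
time: 34.75
tool_pos: [0.5983, -0.2333, 0.0258]
tool_rot: [[-0.999, 0.053, 0.002], [0.053, 0.999, -0.001], [-0.002, -0.001, -1.0]]
contact_force: [-0.6, 0.1, 0.5]
finger_gap: 0.768
gripper_force: 0.0
```

Emit:
send_rows --steps '[0, 0, 0, 0, 0, 0, 1, 0, 0, 0, 0, 0, 0, 1, 0, 0, 0, 0, 0, 0, 1, 0, 0, -0.9, 0, 0, 0, 1, 0, 0, -0.9, 0, 0, 0, 1, 0, 0, -0.9, 0, 0, 0, 1, 0, 0, -0.9, 0, 0, 0, 1, 0, 0, -0.9, 0, 0, 0, 1]'

```text
time: 35.55
tool_pos: [0.5965, -0.2333, 0.1603]
tool_rot: [[-0.999, 0.054, -0.001], [0.054, 0.999, -0.0], [0.001, -0.0, -1.0]]
contact_force: [0.9, 0.6, -2.9]
finger_gap: 0.623
gripper_force: 15.0
```

```bash
python3 -c "
from old import *
go('j',.089,.16)"
```

```text
shift units [2.380e+00 1.182e+01 1.000e-02] turnz units 0.02 psi 86.9 pos [ 0.5965 -0.2333  0.1603] t 35.5 gap 54.8 F [ 0.9  0.6 -2.9] grip 15.0 tilt [-0.001 -0.   ]
```

Emit:
send_rows --steps '[0.198, 0.985, -0.5, 0, 0, 0, 1, 0.198, 0.985, 0, 0, 0, 0, 1, 0.198, 0.985, 0, 0, 0, 0, 1, 0.198, 0.985, 0, 0, 0, 0, 1, 0.198, 0.985, 0, 0, 0, 0, 1, 0.198, 0.985, 0, 0, 0, 0, 1, 0.198, 0.985, 0, 0, 0, 0, 1, 0.198, 0.985, 0, 0, 0, 0, 1]'

```text
time: 36.35
tool_pos: [0.5616, 0.0063, 0.1742]
tool_rot: [[-0.999, 0.054, -0.0], [0.054, 0.999, -0.0], [0.0, -0.0, -1.0]]
contact_force: [-0.0, 0.1, -2.1]
finger_gap: 0.626
gripper_force: 15.0
```

Emit:
send_rows --steps '[0.198, 0.985, 0, 0, 0, 0, 1, 0.198, 0.985, 0, 0, 0, 0, 1, 0.198, 0.985, 0, 0, 0, 0, 1, 0.198, 0.985, 0, 0, 0, 0, 1, 0, 0, 0, 0, 0, 0, 1, 0, 0, 0, 0, 0, 0, 1, 0, 0, 0, 0, 0, 0, 1]'

```text
time: 37.05
tool_pos: [0.5449, 0.1238, 0.1742]
tool_rot: [[-0.999, 0.054, -0.0], [0.054, 0.999, -0.001], [0.0, -0.001, -1.0]]
contact_force: [0.7, -0.6, -1.6]
finger_gap: 0.622
gripper_force: 15.0
```

```bash
python3 -c "
from old import *
go('j',.089,.079)"
```

```text
shift units [0.03 0.03 3.17] turnz units 0.02 psi 86.9 pos [0.5449 0.1238 0.1742] t 37.0 gap 54.8 F [ 0.7 -0.6 -1.6] grip 15.0 tilt [-0.    -0.001]
```

Emit:
send_rows --steps '[0.03, 0.03, 0.9, 0, 0, 0, 1, 0, 0, 0.9, 0, 0, 0, 1, 0, 0, 0.8, 0, 0, 0, 1, 0, 0, 0.4, 0, 0, 0, 1, 0, 0, 0.17, 0, 0, 0, 1, 0, 0, 0, 0, 0, 0, 1]'

```text
time: 37.65
tool_pos: [0.5448, 0.1248, 0.0796]
tool_rot: [[-0.999, 0.055, 0.001], [0.055, 0.999, -0.0], [-0.001, -0.0, -1.0]]
contact_force: [0.0, -0.9, -1.7]
finger_gap: 0.626
gripper_force: 15.0
```

```bash
python3 -c "
from old import *
lane()"
```

```text
TCP t37.6 z0.0796 gap55.1 grip15.0 F[ 0.  -0.9 -1.7] [0.5448 0.1248] jarlane 0.0897 0.0001 cartonlane 0.0897 0.1001
```

Emit:
send_rows --steps '[0, 0, 0.04, 0, 0, 0, 1, 0, 0, 0, 0, 0, 0, -1, 0, 0, 0, 0, 0, 0, -1, 0, 0, 0, 0, 0, 0, -1, 0, 0, 0, 0, 0, 0, -1, 0, 0, -0.8, 0, 0, 0, -1, 0, 0, -0.9, 0, 0, 0, -1, 0, 0, -0.9, 0, 0, 0, -1]'

```text
time: 38.45
tool_pos: [0.5436, 0.1256, 0.1566]
tool_rot: [[-0.999, 0.054, -0.001], [0.054, 0.999, -0.0], [0.001, -0.0, -1.0]]
contact_force: [0.6, -0.6, -0.8]
finger_gap: 0.998
gripper_force: 0.0
```

```bash
python3 old.py
```

```text
blob z0.114 wh[ 65.8 247.9] ang86.8 [0.5691 0.0204] jarlane 0.1198 -0.1027 cartonlane 0.1198 -0.0027
blob z0.114 wh[50.7 50.3] ang86.9 [0.5307 0.0246] jarlane 0.0812 -0.1007 cartonlane 0.0812 -0.0007
blob z0.114 wh[49.4 49.4] ang86.6 [0.4756 0.0268] jarlane 0.0261 -0.1016 cartonlane 0.0261 -0.0016
tray 0.069 [ 0.5943 -0.3431] [52.6 53.7] 1.5
tray 0.059 [ 0.5958 -0.3456] [53.1 54.2] 1.5
```

Emit:
send_rows --steps '[-0.16, -0.969, -0.5, 0, 0, 0, -1, -0.16, -0.969, 0, 0, 0, 0, -1, -0.16, -0.969, 0, 0, 0, 0, -1, -0.16, -0.969, 0, 0, 0, 0, -1, -0.16, -0.969, 0, 0, 0, 0, -1, -0.16, -0.969, 0, 0, 0, 0, -1, -0.16, -0.969, 0, 0, 0, 0, -1, -0.16, -0.969, 0, 0, 0, 0, -1]'

```text
time: 39.3
tool_pos: [0.5699, -0.1098, 0.1708]
tool_rot: [[-0.999, 0.054, -0.0], [0.054, 0.999, -0.0], [0.0, -0.0, -1.0]]
contact_force: [-0.1, -0.7, 0.0]
finger_gap: 1.003
gripper_force: 0.0
```

Emit:
send_rows --steps '[-0.16, -0.969, 0, 0, 0, 0, -1, -0.16, -0.969, 0, 0, 0, 0, -1, -0.16, -0.969, 0, 0, 0, 0, -1, -0.16, -0.969, 0, 0, 0, 0, -1, -0.16, -0.969, 0, 0, 0, 0, -1, -0.16, -0.969, 0, 0, 0, 0, -1, -0.16, -0.969, 0, 0, 0, 0, -1, -0.16, -0.969, 0, 0, 0, 0, -1]'

```text
time: 40.1
tool_pos: [0.5957, -0.3441, 0.1706]
tool_rot: [[-0.999, 0.054, -0.0], [0.054, 0.999, 0.0], [0.0, 0.0, -1.0]]
contact_force: [0.8, -0.3, 0.1]
finger_gap: 1.003
gripper_force: 0.0
```

Emit:
send_rows --steps '[0, 0, 0, 0, 0, 0, -1, 0, 0, 0, 0, 0, 0, -1, 0, 0, 0, 0, 0, 0, -1]'

```text
time: 40.4
tool_pos: [0.5955, -0.3418, 0.1707]
tool_rot: [[-0.999, 0.053, -0.001], [0.053, 0.999, 0.001], [0.001, 0.001, -1.0]]
contact_force: [0.3, -0.8, 0.5]
finger_gap: 1.002
gripper_force: 0.0
```

```bash
python3 -c "
from h import *
plan(.5943,-.3438,.024,86.8)"
```

```text
shift units [ 0.03 -0.07  4.89] turnz units 0.02 psi 86.9 pos [ 0.5955 -0.3418  0.1707] t 40.4 gap 88.2 F [ 0.3 -0.8  0.5] grip 0.0 tilt [-0.001  0.001]
```

Emit:
send_rows --steps '[0.03, -0.07, 0.98, 0, 0, 0, -1, 0, 0, 0.98, 0, 0, 0, -1, 0, 0, 0.98, 0, 0, 0, -1, 0, 0, 0.98, 0, 0, 0, -1, 0, 0, 0.97, 0, 0, 0, -1, 0, 0, 0, 0, 0, 0, 1, 0, 0, 0, 0, 0, 0, 1, 0, 0, 0, 0, 0, 0, 1]'

```text
time: 41.2
tool_pos: [0.5961, -0.3453, 0.0263]
tool_rot: [[-0.999, 0.053, 0.002], [0.053, 0.999, -0.002], [-0.002, -0.002, -1.0]]
contact_force: [-0.5, -0.6, 0.4]
finger_gap: 0.77
gripper_force: 0.0
```

Emit:
send_rows --steps '[0, 0, 0, 0, 0, 0, 1, 0, 0, 0, 0, 0, 0, 1, 0, 0, 0, 0, 0, 0, 1, 0, 0, -0.9, 0, 0, 0, 1, 0, 0, -1, 0, 0, 0, 1, 0, 0, -1, 0, 0, 0, 1, 0, 0, -1, 0, 0, 0, 1, 0, 0, -1, 0, 0, 0, 1]'

```text
time: 42.0
tool_pos: [0.5944, -0.345, 0.1726]
tool_rot: [[-0.999, 0.054, -0.0], [0.054, 0.999, -0.0], [0.0, -0.0, -1.0]]
contact_force: [0.0, -0.5, -2.0]
finger_gap: 0.626
gripper_force: 15.0
```

```bash
python3 -c "
from old import *
go('j',.152,.174)"
```

```text
shift units [ 0.41 15.54 -0.05] turnz units 0.02 psi 86.9 pos [ 0.5944 -0.345   0.1726] t 42.0 gap 55.1 F [ 0.  -0.5 -2. ] grip 15.0 tilt [-0. -0.]
```

Emit:
send_rows --steps '[0.026, 0.971, 0, 0, 0, 0, 1, 0.026, 0.971, 0, 0, 0, 0, 1, 0.026, 0.971, 0, 0, 0, 0, 1, 0.026, 0.971, 0, 0, 0, 0, 1, 0.026, 0.971, 0, 0, 0, 0, 1, 0.026, 0.971, 0, 0, 0, 0, 1, 0.026, 0.971, 0, 0, 0, 0, 1, 0.026, 0.971, 0, 0, 0, 0, 1]'

```text
time: 42.8
tool_pos: [0.6008, -0.111, 0.1715]
tool_rot: [[-0.999, 0.054, 0.0], [0.054, 0.999, -0.0], [-0.0, -0.0, -1.0]]
contact_force: [0.1, -0.4, -1.7]
finger_gap: 0.622
gripper_force: 15.0
```

Emit:
send_rows --steps '[0.026, 0.971, 0, 0, 0, 0, 1, 0.026, 0.971, 0, 0, 0, 0, 1, 0.026, 0.971, 0, 0, 0, 0, 1, 0.026, 0.971, 0, 0, 0, 0, 1, 0.026, 0.971, 0, 0, 0, 0, 1, 0.026, 0.971, 0, 0, 0, 0, 1, 0.026, 0.971, 0, 0, 0, 0, 1, 0.026, 0.971, 0, 0, 0, 0, 1]'

```text
time: 43.6
tool_pos: [0.6071, 0.122, 0.1714]
tool_rot: [[-0.999, 0.054, 0.0], [0.054, 0.999, -0.0], [-0.0, -0.0, -1.0]]
contact_force: [0.8, 0.6, -2.1]
finger_gap: 0.623
gripper_force: 15.0
```

Emit:
send_rows --steps '[0, 0, 0, 0, 0, 0, 1, 0, 0, 0, 0, 0, 0, 1, 0, 0, 0, 0, 0, 0, 1]'

```text
time: 43.9
tool_pos: [0.6072, 0.1201, 0.1713]
tool_rot: [[-0.999, 0.054, -0.0], [0.054, 0.999, -0.001], [0.0, -0.001, -1.0]]
contact_force: [0.1, 0.0, -1.5]
finger_gap: 0.622
gripper_force: 15.0
```

```bash
python3 -c "
from old import *
go('j',.152,.079)"
```

```text
shift units [0.01 0.04 3.08] turnz units 0.02 psi 86.9 pos [0.6072 0.1201 0.1713] t 43.9 gap 54.7 F [ 0.1  0.  -1.5] grip 15.0 tilt [-0.    -0.001]
```

Emit:
send_rows --steps '[0.01, 0.04, 0.9, 0, 0, 0, 1, 0, 0, 0.9, 0, 0, 0, 1, 0, 0, 0.8, 0, 0, 0, 1, 0, 0, 0.35, 0, 0, 0, 1, 0, 0, 0.17, 0, 0, 0, 1, 0, 0, 0, 0, 0, 0, -1, 0, 0, 0, 0, 0, 0, -1, 0, 0, 0, 0, 0, 0, -1]'

```text
time: 44.7
tool_pos: [0.6078, 0.1221, 0.0785]
tool_rot: [[-0.999, 0.054, 0.001], [0.054, 0.999, 0.0], [-0.001, 0.0, -1.0]]
contact_force: [-0.1, -0.7, -0.2]
finger_gap: 0.867
gripper_force: 0.0
```

Emit:
send_rows --steps '[0, 0, 0, 0, 0, 0, -1, 0, 0, -0.8, 0, 0, 0, -1, 0, 0, -0.9, 0, 0, 0, -1, 0, 0, -0.9, 0, 0, 0, -1, 0, 0, -0.5, 0, 0, 0, -1, 0.81, 0.98, 0, 0, 0, 0, -1, 0.81, 0.98, 0, 0, 0, 0, -1, 0.81, 0.98, 0, 0, 0, 0, -1]'

```text
time: 45.5
tool_pos: [0.5384, 0.2151, 0.1711]
tool_rot: [[-0.999, 0.055, 0.001], [0.055, 0.999, 0.0], [-0.001, 0.0, -1.0]]
contact_force: [0.3, -0.3, 0.5]
finger_gap: 1.001
gripper_force: 0.0
```

Emit:
send_rows --steps '[0, 0.98, 0, 0, 0, 0, -1, 0, 0.98, 0, 0, 0, 0, -1, 0, 0.98, 0, 0, 0, 0, -1, 0, 0.98, 0, 0, 0, 0, -1, 0, 0.98, 0, 0, 0, 0, -1, 0, 0.98, 0, 0, 0, 0, -1, 0, 0, 0, 0, 0, 0, -1]'

```text
time: 46.2
tool_pos: [0.5485, 0.3941, 0.1707]
tool_rot: [[-0.999, 0.051, 0.001], [0.051, 0.999, 0.002], [-0.001, 0.002, -1.0]]
contact_force: [0.5, 0.0, -0.1]
finger_gap: 1.001
gripper_force: 0.0
```

```bash
python3 old.py; python3 sc.py n1.png 150 150 510 360 720 420; python3 - <<'E'
from h import *
plan(.542,.263,.066,136.5)
E
```

```text
blob z0.124 wh[47.5 47.6] ang47.0 [0.6033 0.1197] jarlane 0.1483 -0.0017 cartonlane 0.1483 0.0982
blob z0.124 wh[47.9 47.7] ang46.9 [0.5427 0.1244] jarlane 0.0876 -0.0004 cartonlane 0.0876 0.0995
blob z0.124 wh[46.6 46.8] ang38.6 [0.4842 0.1262] jarlane 0.029 -0.0019 cartonlane 0.029 0.0981
blob z0.114 wh[47.5 47.7] ang87.2 [0.5882 0.0209] jarlane 0.1388 -0.1012 cartonlane 0.1388 -0.0012
blob z0.114 wh[48.  47.6] ang85.6 [0.5308 0.0244] jarlane 0.0813 -0.1009 cartonlane 0.0813 -0.001
blob z0.114 wh[47.3 46.9] ang86.9 [0.4757 0.0272] jarlane 0.0261 -0.1012 cartonlane 0.0261 -0.0012
shift units [-0.02 -4.26  3.48] turnz units -8.25 psi 87.0 pos [0.5482 0.3907 0.1705] t 46.3 gap 88.4 F [-0.5  0.2 -0.2] grip 0.0 tilt [-0.    -0.001]
```

View pics/n1.png

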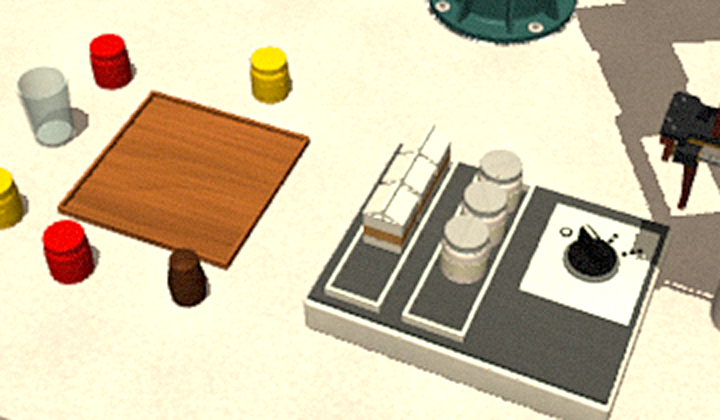

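Everything stands in place: jars at 29, 88 and 148 mm, cartons at 26, 81 and 139 mm, all upright, and the tray is empty. Now the dial goes to three dots.

Emit:
send_rows --steps '[0, -0.85, 0, 0, 0, 0, -1, 0, -0.85, 0, 0, 0, 0, -1, 0, -0.85, 0, 0, 0, 0, -1, 0, -0.85, 0, 0, 0, 0, -1, 0, -0.86, 0, 0, 0, 0, -1, 0, 0, 0, 0, 0, -0.95, -1, 0, 0, 0, 0, 0, -0.95, -1, 0, 0, 0, 0, 0, -0.95, -1]'

```text
time: 47.1
tool_pos: [0.5413, 0.2609, 0.1709]
tool_rot: [[-0.97, -0.245, -0.0], [-0.245, 0.97, -0.001], [0.0, -0.001, -1.0]]
contact_force: [0.5, -0.4, 0.4]
finger_gap: 1.0
gripper_force: 0.0
```

Emit:
send_rows --steps '[0, 0, 0, 0, 0, -0.95, -1, 0, 0, 0, 0, 0, -0.95, -1, 0, 0, 0, 0, 0, -0.95, -1, 0, 0, 0, 0, 0, -0.95, -1, 0, 0, 0, 0, 0, -0.95, -1, 0, 0, 0, 0, 0, -0.95, -1, 0, 0, 0, 0, 0, 0, -1, 0, 0, 0, 0, 0, 0, -1]'

```text
time: 47.9
tool_pos: [0.5414, 0.2619, 0.1708]
tool_rot: [[-0.669, -0.743, -0.0], [-0.743, 0.669, -0.0], [0.0, -0.0, -1.0]]
contact_force: [-0.3, -0.1, 0.6]
finger_gap: 0.996
gripper_force: 0.0
```

```bash
python3 - <<'E'
from h import *
plan(.542,.263,.066,138.2)
E
```

```text
shift units [-0.04  0.01  3.49] turnz units -0.03 psi 138.0 pos [0.5414 0.2619 0.1708] t 47.9 gap 87.7 F [-0.3 -0.1  0.6] grip 0.0 tilt [-0. -0.]
```

Emit:
send_rows --steps '[-0.04, 0.01, 0.9, 0, 0, 0, -1, 0, 0, 0.9, 0, 0, 0, -1, 0, 0, 0.9, 0, 0, 0, -1, 0, 0, 0.5, 0, 0, 0, -1, 0, 0, 0.3, 0, 0, 0, -1, 0, 0, 0, 0, 0, 0, 1, 0, 0, 0, 0, 0, 0, 1, 0, 0, 0, 0, 0, 0, 1]' --newtons 30

```text
time: 48.7
tool_pos: [0.5431, 0.2642, 0.0668]
tool_rot: [[-0.667, -0.745, 0.002], [-0.745, 0.667, 0.001], [-0.002, -0.001, -1.0]]
contact_force: [-0.1, -0.1, 0.4]
finger_gap: 0.766
gripper_force: 0.0
```

Emit:
send_rows --steps '[0, 0, 0, 0, 0, 0, 1, 0, 0, 0, 0, 0, 0, 1, 0, 0, 0, 0, 0, 0, 1, 0, 0, 0, 0, 0, 0, 1, 0, 0, 0, 0, 0, 0, 1, 0, 0, 0, 0, 0, 0, 1, 0, 0, 0, 0, 0, 0, 1, 0, 0, 0, 0, 0, 0, 1]'

```text
time: 49.5
tool_pos: [0.5432, 0.263, 0.0657]
tool_rot: [[-0.666, -0.746, 0.001], [-0.746, 0.666, -0.001], [0.0, -0.002, -1.0]]
contact_force: [2.9, -5.0, 0.2]
finger_gap: 0.154
gripper_force: 30.0
```

Emit:
send_rows --steps '[0, 0, 0, 0, 0, 1, 1, 0, 0, 0, 0, 0, 1, 1, 0, 0, 0, 0, 0, 1, 1, 0, 0, 0, 0, 0, 1, 1, 0, 0, 0, 0, 0, 1, 1, 0, 0, 0, 0, 0, 1, 1, 0, 0, 0, 0, 0, 1, 1, 0, 0, 0, 0, 0, 1, 1]'

```text
time: 50.3
tool_pos: [0.5439, 0.2616, 0.0657]
tool_rot: [[-1.0, -0.001, 0.002], [-0.001, 1.0, -0.004], [-0.002, -0.004, -1.0]]
contact_force: [6.1, -9.3, -2.1]
finger_gap: 0.154
gripper_force: 30.0
```

Emit:
send_rows --steps '[0, 0, 0, 0, 0, 1, 1, 0, 0, 0, 0, 0, 1, 1, 0, 0, 0, 0, 0, 1, 1, 0, 0, 0, 0, 0, 1, 1, 0, 0, 0, 0, 0, 1, 1, 0, 0, 0, 0, 0, 1, 1, 0, 0, 0, 0, 0, 1, 1, 0, 0, 0, 0, 0, 1, 1]'

```text
time: 51.1
tool_pos: [0.5432, 0.2601, 0.0657]
tool_rot: [[-0.669, 0.743, 0.001], [0.743, 0.669, -0.006], [-0.005, -0.003, -1.0]]
contact_force: [3.6, -14.7, 1.5]
finger_gap: 0.156
gripper_force: 30.0
```

Emit:
send_rows --steps '[0, 0, 0, 0, 0, 1, 1, 0, 0, 0, 0, 0, 0.1, 1, 0, 0, 0, 0, 0, 0, 1, 0, 0, 0, 0, 0, 0, 1]'

```text
time: 51.5
tool_pos: [0.5431, 0.2599, 0.0657]
tool_rot: [[-0.583, 0.812, 0.001], [0.812, 0.583, -0.006], [-0.005, -0.003, -1.0]]
contact_force: [3.3, -14.2, 2.1]
finger_gap: 0.155
gripper_force: 30.0
```

```bash
python3 - <<'E'
from h import *
plan(.542,.263,.066,35.2)
E
```

```text
shift units [ 0.1   0.03 -0.01] turnz units 0.08 psi 35.7 pos [0.5431 0.2599 0.0657] t 51.5 gap 13.6 F [  3.3 -14.2   2.1] grip 30.0 tilt [ 0.001 -0.006]
```

Emit:
send_rows --steps '[-0.08, -0.06, 0, 0, 0, 0, 1, 0, 0, 0, 0, 0, 0, 1, 0, 0, 0, 0, 0, 0, -1, 0, 0, 0, 0, 0, 0, -1, 0, 0, 0, 0, 0, 0, -1, 0, 0, -0.6, 0, 0, 0, -1, 0, 0, -0.9, 0, 0, 0, -1, 0, 0, -0.9, 0, 0, 0, -1]'

```text
time: 52.3
tool_pos: [0.5413, 0.2612, 0.138]
tool_rot: [[-0.583, 0.813, -0.002], [0.813, 0.583, -0.0], [0.001, -0.002, -1.0]]
contact_force: [0.3, 0.2, 0.1]
finger_gap: 0.668
gripper_force: 0.0
```

Emit:
send_rows --steps '[0, 0, -0.9, 0, 0, 0, -1, 0.8, 0.55, -0.4, 0, 0, 0, -1, 0.8, 0.55, 0, 0, 0, 0, -1, 0.8, 0.55, 0, 0, 0, 0, -1, 0.8, 0.55, 0, 0, 0, 0, -1, 0.8, 0.55, 0, 0, 0, 0, -1, 0.8, 0.55, 0, 0, 0, 0, -1, 0, 0, 0, 0, 0, 0, -1]'

```text
time: 53.1
tool_pos: [0.5378, 0.4396, 0.1763]
tool_rot: [[-0.585, 0.811, -0.0], [0.811, 0.585, 0.002], [0.002, 0.001, -1.0]]
contact_force: [-0.9, -1.0, -0.2]
finger_gap: 0.998
gripper_force: 0.0
```

```bash
python3 old.py; python3 sc.py o1.png 290 200 540 360 800 512; python3 - <<'E'
from h import *
plan(.542,.263,.066,35.2)
E
```

```text
blob z0.124 wh[46.7 46.9] ang47.0 [0.6032 0.1197] jarlane 0.1483 -0.0017 cartonlane 0.1483 0.0982
blob z0.124 wh[46.4 46.5] ang46.9 [0.5426 0.124 ] jarlane 0.0875 -0.0008 cartonlane 0.0875 0.0991
blob z0.124 wh[46.1 45.6] ang38.1 [0.4844 0.1261] jarlane 0.0293 -0.002 cartonlane 0.0293 0.098
blob z0.114 wh[46.2 47.1] ang86.9 [0.5879 0.0209] jarlane 0.1385 -0.1012 cartonlane 0.1385 -0.0012
blob z0.114 wh[46.5 46.8] ang86.4 [0.5307 0.0244] jarlane 0.0812 -0.1009 cartonlane 0.0812 -0.001
blob z0.114 wh[46.  45.8] ang87.2 [0.4757 0.0272] jarlane 0.0261 -0.1012 cartonlane 0.0261 -0.0012
shift units [-4.76 -3.26  3.68] turnz units 0.09 psi 35.7 pos [0.538  0.4361 0.1762] t 53.2 gap 87.9 F [-0.3 -0.4  0.2] grip 0.0 tilt [-0.001 -0.001]
```

View pics/o1.png

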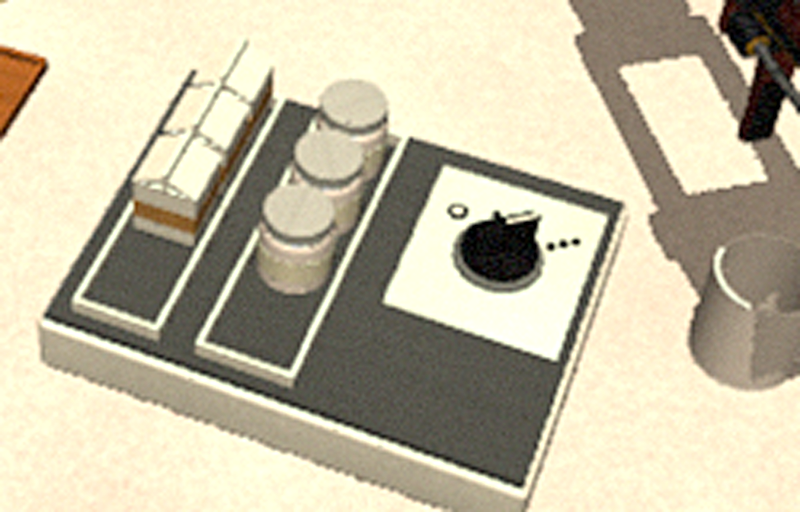

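The pointer line at crop (505–540, 220–210) looks turned towards the three dots. One numeric check, then I hand in if it agrees.

```bash
python3 - <<'E'
from h import *
s=snap("scene"); D=np.array([.542,.262])
g=s["frame"].min(2).astype(float)
best=[]
for q in np.arange(0,1.9,.1):
    a=np.pi+.9-q-.056; v=np.array([np.cos(a),np.sin(a)]); w=np.array([-v[1],v[0]])
    m=np.array([px(s,[*(D+k*v),.102]) for k in np.linspace(.006,.022,12)],np.float32)
    best.append((cv2.remap(g.astype(np.float32),m[:,0][None],m[:,1][None],1).min().round(),round(q,1)))
print(best, [((px(s,[*(D+k*np.array([np.cos(np.pi-.956),np.sin(np.pi-.956)])),.102])-[290,200])*3.2).round() for k in(.004,.024)])
E
```

```text
[(np.float32(72.0), np.float64(0.0)), (np.float32(94.0), np.float64(0.1)), (np.float32(101.0), np.float64(0.2)), (np.float32(99.0), np.float64(0.3)), (np.float32(96.0), np.float64(0.4)), (np.float32(92.0), np.float64(0.5)), (np.float32(86.0), np.float64(0.6)), (np.float32(77.0), np.float64(0.7)), (np.float32(65.0), np.float64(0.8)), (np.float32(59.0), np.float64(0.9)), (np.float32(59.0), np.float64(1.0)), (np.float32(60.0), np.float64(1.1)), (np.float32(53.0), np.float64(1.2)), (np.float32(62.0), np.float64(1.3)), (np.float32(66.0), np.float64(1.4)), (np.float32(59.0), np.float64(1.5)), (np.float32(57.0), np.float64(1.6)), (np.float32(86.0), np.float64(1.7)), (np.float32(90.0), np.float64(1.8))] [array([511., 219.]), array([537., 214.])]
```

```bash
python3 -c "
from h import *
print(ticket.finish_job())"
```

```text
the job is handed in; nothing more can be done
None
```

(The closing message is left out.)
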